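Turn a tray of grinding balls over into an empty tray

ROBOT

A 6-joint arm with a two-finger parallel gripper is mounted at the origin on the work surface; the furniture and walls round the work are solid. World frame = base frame: x ahead of the robot, y to its left, z up, the work surface at z = 0. Lengths are in m, angles in rad, forces in N, time in s.
With the tool pointing down it reaches from about 0.35 to 0.85 m from the base axis. Payload 8.1 kg.
Tool frame: the origin (TCP) lies on the centre line of the jaws, within the pads' length; the fingertips stand robot.finger_overhang ahead of it and the grasp point (between the pads) lies 5 mm behind it (robot.finger_overhang is the distance from the TCP to the fingertips, in m); z points along the fingers, y is the direction in which the jaws open and shut (so a half turn about z gives the same grasp; the last joint's range is limited). The gripper opens to 93 mm and grips with 3 to 60 N. Pads are 15 mm wide; open, the fingers measure 128 mm over their backs; the gripper's body (75 mm by 188 mm) begins 65 mm behind the grasp point.
Start: joints at [-1.247, 0.13, 1.488, -0, 1.523, -0.085], TCP at [0.239, -0.551, 0.233] pointing down, gripper open.
Joint ranges: [-2.96, 2.96], [-0.89, 2.26], [0.02, 2.5], [-1.34, 4.48], [0, 2.73], [-2.66, 2.66]. Speed limits (rad/s): [2.39, 2.39, 2.79, 3.14, 3.14, 3.14].

INTERFACE

Orientations are given as a rotation vector (axis times angle).
In Python, from plant import robot gives the robot as it stands. The module is installed in compiled form; this text tells all that it offers.
- The arm moves only by the tool carry_out, never from a script. Its argument "commands" is a list that holds one entry, the list of rows, each a list of 4 numbers: the shift along the tool's x, y, z in cm, then the turn about the tool's z in degrees. In form: [[[tx, ty, tz, roll], ...]]. A call has 1 to 20 rows; each row shifts and turns the commanded pose from where the row before left it, along the tool's axes as they then stand; what a row does not reach is not made up. A row lasts 1/12 s, in which the tool goes at most 41.7 mm and 7.16 degrees, less where a joint would pass 70% of its speed; a pose out of reach is approached as far as the arm can. A call is refused whole if a number of a shift passes 4.17 or a number of a turn 7.16, either way. A call with a gripper value outside its range is refused whole. "claw" is the finger opening in cm, from 0 to 9.3, set as the call begins (left out, the last holds). The fingers move at their own pace and stop on an object; "grip_force" is the grip in N (left out, the last holds). Time passes only in rows, so rows that do not move let the fingers close. It gives the time, the measured TCP pose, the force and the opening at its end, in the units of the state.
- robot.read_state(): the state, without advancing time (a new reading comes with each control period).
- robot.read_camera(name): name is "side" or "top" or "wrist"; returns the picture (384x512x3 uint8, red, green, blue); there is no depth.
- robot.camera_params(name): a dict with "mtx" (3x3 intrinsics, pixels), "R" (3x3) and "t" (3): a world point X has camera coordinates R X + t. Camera axes: x right, y down, z forward; pixel columns grow to the right and rows downward; lengths in m; the calibration is good to about 2 mm. A picture is of the moment at which its call begins: read the wrist's pose just before it. camera_params takes no time and is no camera call; for the wrist camera it gives the pose at the moment of the call.
- robot.close_job(): hands the job in, once; it reports no verdict.
The state is a dict: "t": time; "q": joint angles; "dq": joint speeds; "joint_torque": joint torques, N m; "tool_pos": TCP position; "orientation": TCP orientation; "force": force on the tool from outside, world axes, zero at the start; "wrist_torque": the same for the moment, N m; "opening": finger opening in m.
Only numpy, scipy, OpenCV 4.12 (cv2) and the standard library are available. Lean on these libraries where they do the work, as an engineer would, in place of code of your own. Each camera call takes 0.05 s, during which the arm holds its last target.

TASK

Turn the steel grinding balls out of the blue tray into the yellow one: take the empty yellow tray from its stand and set it, hollow to hollow, on the blue tray as a cap, both standing on the blue tray's sill. Then grip both trays together, turn them over as one so that the yellow tray is underneath, and set the closed pair back on the stand the blue tray stood on, leaning there as the blue tray did, and let go.

Things in the scene. Friction and masses are not known exactly. Their poses are not given: they have to be found in the camera images.
- full_tray: Blue tray with two steel balls; 90 x 60 x 17 mm (its x, y, z), walls and floor 3 mm, hollow 14 mm deep, split lengthwise by a middle wall, a ball in each half; about 90 g. Origin: middle of the floor outside; z out of the hollow, x up the slope (long way). It leans loose on its stand: floor against the back rest, lower short end on the sill, hollow facing up and leftward (+y), a little to the robot. May be left or right.
- empty_tray: Yellow tray, empty, same size and frame as the blue one. It leans on a second stand of the same kind, hollow against the back rest, floor outside facing left (+y) and a little to the robot, x up the slope: already the right way round for a cap. Grip across its 60 mm width, in its free upper 41 mm. As a cap, rim on rim, its origin is 34 mm from the blue tray's origin along the blue tray's z.
- stand_full: Fixed aluminium stand under the blue tray. Back rest 78 mm wide, 60 degrees from level, rising along the stand's +x, behind the lower 49 mm of a tray (upper 41 mm free all round), top edge bent back. Sill square to it, 50 mm deep, 78 wide (both trays take 34), no side walls. Origin: underside of the 105 x 90 mm base; inner corner of the seat 18 mm above it..
- ball_a_center (a point): Centre of a steel ball, 12 mm in diameter, 12 g, loose in one half of the blue tray at its lower end, where it can roll sideways.
- ball_b_center (a point): Centre of the second ball, the same as the first.

How it is judged:
By the outcome, as a careful person would: the job done as asked, in the order asked, and still so for the second after the job is handed in, with the robot touching nothing.
It also fails if it takes over 56 s, if anything falls off the work surface, if the arm or the gripper's body presses on something with over 40 N, if the wrist force passes 120 N, or if a joint passes its speed limit or range.

## Working session

There is one attempt and no reset: what is moved stays moved. The work goes in short steps, Python scripts to look and compute and a tool call to move; the robot and the scene stay as the last step left them, time stands still between calls to the robot, and variables do not carry over. Pictures are saved under pics/ and viewed, and the job is handed in when it is done.

Besides the shell and the picture viewer there is one more tool, called after "Emit:" by a JSON object that holds its "fn" and its "kwargs", one argument or row to a line. carry_out: Moves the arm, as the interface text tells. Its arguments: {"type":"object","properties":{"commands":{"type":"array","items":{"type":"array","items":{"type":"array","items":{"type":"number"}}}},"claw":{"type":"number"},"grip_force":{"type":"number"}},"required":["commands"]}

```bash
mkdir -p pics; cat > h.py <<'E'
import numpy as np, cv2
from plant import robot
from scipy.spatial.transform import Rotation as Rn
def snap(name,fn):
    im=robot.read_camera(name); cv2.imwrite('pics/'+fn,cv2.resize(im[:,:,::-1],(768,576),interpolation=cv2.INTER_CUBIC)); np.save('pics/'+fn[:-4]+'.npy',im)
    p=robot.camera_params(name); np.savez('pics/'+fn[:-4]+'.npz',**p); return im,p
E
python3 - <<'E'
from h import *
s=robot.read_state(); print({k:np.round(v,4) for k,v in s.items()}, robot.finger_overhang)
for n in ['side','top','wrist']:
    im,p=snap(n,n+'0.png'); print(n,np.round(p['mtx'],1).tolist(),np.round(-p['R'].T@p['t'],3),np.round(p['R'],2).tolist())
E
```

```text
{'t': np.float64(0.0), 'q': array([-1.2474,  0.1312,  1.4893,  0.    ,  1.523 , -0.0854]), 'dq': array([-0.    ,  0.0017,  0.0003,  0.0011, -0.0004, -0.0003]), 'joint_torque': array([ 1.80000e-03, -5.59830e+01, -4.91763e+01,  7.67000e-02,
        3.56000e-02, -2.00000e-04]), 'tool_pos': array([ 0.2383, -0.55  ,  0.2316]), 'orientation': array([-3.0744e+00, -6.3730e-01,  3.0000e-04]), 'force': array([-0.0128, -0.3104,  0.3015]), 'wrist_torque': array([-0.022, -0.05 ,  0.021]), 'opening': np.float64(0.0931)} 0.014
side [[464.5, 0.0, 257.6], [0.0, 464.5, 190.3], [0.0, 0.0, 1.0]] [ 0.466 -0.425  0.825] [[1.0, 0.01, -0.01], [0.0, -0.87, -0.49], [-0.01, 0.49, -0.87]]
top [[353.8, 0.0, 250.6], [0.0, 353.8, 194.3], [0.0, 0.0, 1.0]] [ 0.392 -0.009  0.919] [[-0.02, -1.0, -0.01], [-1.0, 0.02, -0.09], [0.09, 0.01, -1.0]]
wrist [[315.8, 0.0, 256.1], [0.0, 315.8, 194.2], [0.0, 0.0, 1.0]] [ 0.314 -0.517  0.386] [[0.4, -0.92, -0.0], [-0.88, -0.38, 0.3], [-0.28, -0.12, -0.95]]
```

View pics/side0.png

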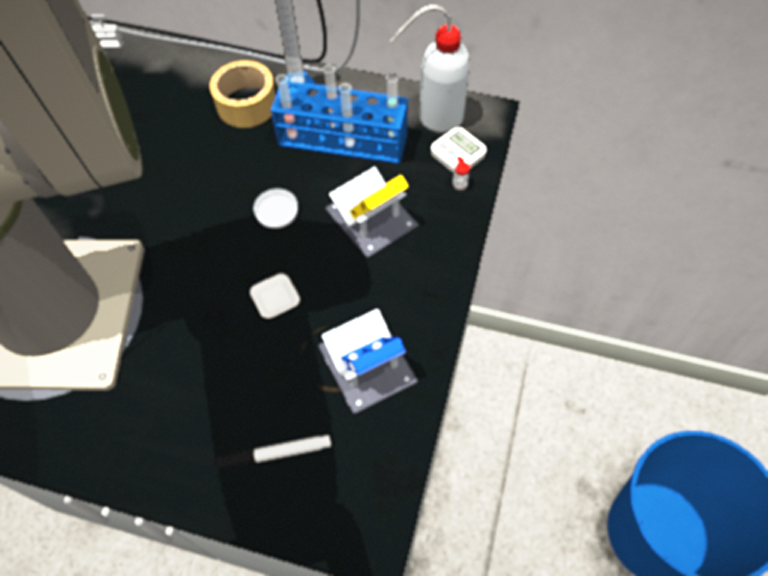

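View pics/top0.png

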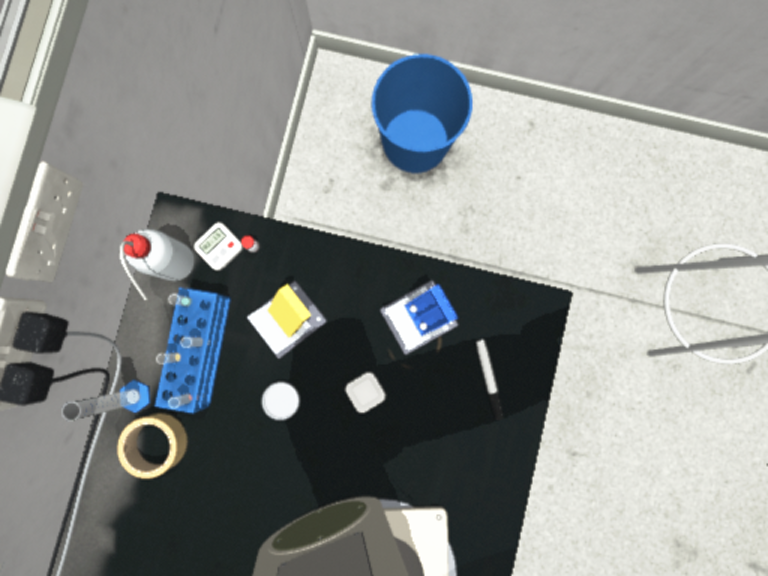

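View pics/wrist0.png

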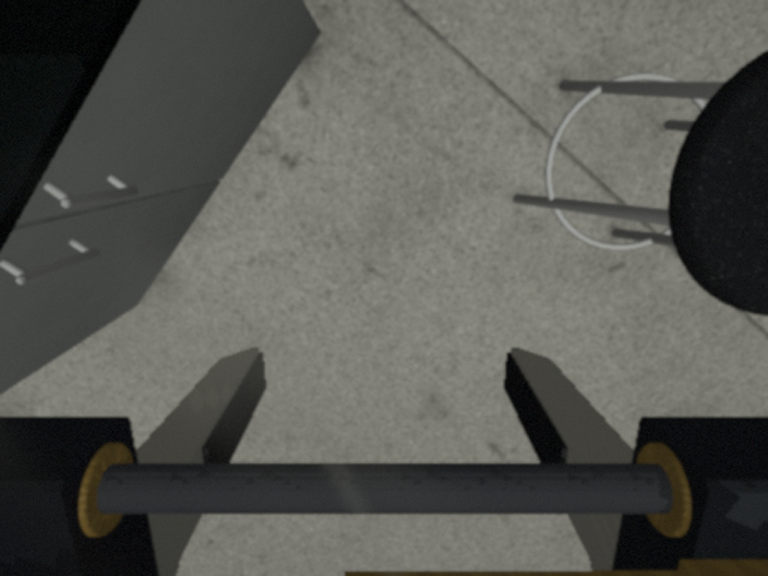

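```bash
python3 - <<'E'
import cv2
def crop(fn,x0,y0,w,h,k,out):
    im=cv2.imread(fn) ; im=cv2.imread(fn)
    import numpy as np
    a=np.load(fn[:-4]+'.npy')[:,:,::-1]
    return cv2.resize(a[y0:y0+h,x0:x0+w],None,fx=k,fy=k,interpolation=cv2.INTER_CUBIC)
import numpy as np
# side crops: blue stand & yellow stand
c1=crop('pics/side0.png',205,200,80,80,4.8,0); c2=crop('pics/side0.png',205,105,80,80,4.8,0)
cv2.imwrite('pics/sc.png',np.hstack([c1,c2]))
c1=crop('pics/top0.png',245,175,75,75,5,0); c2=crop('pics/top0.png',155,175,75,75,5,0)
cv2.imwrite('pics/tc.png',np.hstack([c1,c2]))
E
```

```text
(no output)
```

View pics/sc.png

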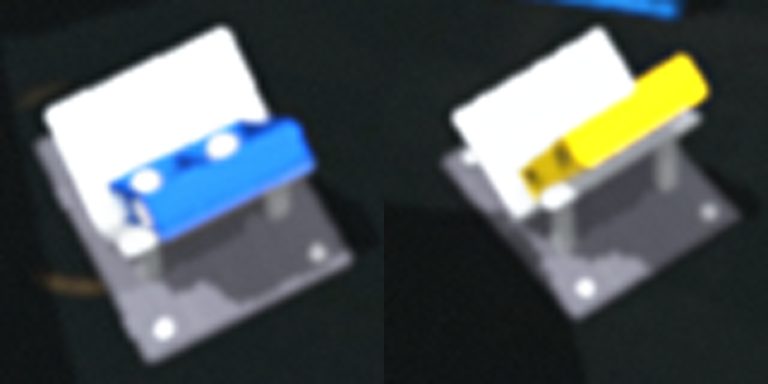

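View pics/tc.png

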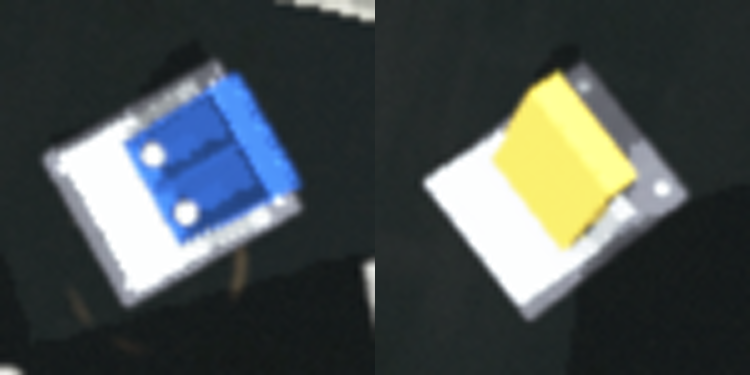

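```bash
cat >> h.py <<'E'
def loadp(f): 
    d=np.load('pics/'+f+'.npz'); return {k:d[k] for k in d}
def proj(p,X):
    c=np.atleast_2d(X)@p['R'].T+p['t']; q=c@p['mtx'].T; return q[:,:2]/q[:,2:]
def frame(a):
    h=np.array([np.cos(a),np.sin(a),0]); z=np.array([0,0,1.]); s,c=np.sin(np.pi/3),.5
    n=h*s+z*c; u=-h*c+z*s; return u,np.cross(n,u),n
def pt(par,X,Y,Z):
    u,y,n=frame(par[2]); return np.array([par[0],par[1],.018])+X*u+Y*y+Z*n
E
cat > fit.py <<'E'
from h import *
from scipy.optimize import least_squares
def off(P,o,k): return np.array(o)+(np.array(P)+.5)/k-.5
T=loadp('top0');S=loadp('side0')
# (cam, px, (X,Y,Z)) 
def run(obs,x0):
    f=lambda v:np.concatenate([proj(c,pt(v,*X))[0]-P for c,P,X in obs])
    r=least_squares(f,x0,loss='soft_l1'); print(np.round(r.x,4),np.degrees(r.x[2])); print(np.round(r.fun.reshape(-1,2),2).tolist()); return r.x
t=lambda P:off(P,(245,175),5); s=lambda P:off(P,(205,200),4.8)
m=.001
b=[(T,t((240,73)),(.09,.03,0)),(T,t((302,187)),(.09,-.03,0)),(T,t((124,143)),(0,.03,.017)),(T,t((180,245)),(0,-.03,.017)),(T,t((208,92)),(.09,.03,.017)),(T,t((268,203)),(.09,-.03,.017)),
(S,s((45,108)),(0,-.039,.05)),(S,s((228,27)),(0,.039,.05)) ]
for sg in (1,-1):
  bb=[(c,P,(X[0],sg*X[1],X[2])) for c,P,X in b]
  B=run(bb,[.4,-.1,2.0])
t=lambda P:off(P,(155,175),5); s=lambda P:off(P,(205,105),4.8)
y=[(T,t((558,73-0))-np.array([75,0]),(.09,.03,.0)),]
t2=lambda P:t((P[0]-375,P[1])); s2=lambda P:s((P[0]-384,P[1]))
y=[(T,t2((558,73)),(.09,.03,.0)),(T,t2((637,178)),(.09,-.03,0)),(T,t2((492,158)),(0,.03,.017)),(T,t2((568,250)),(0,-.03,.017)),(T,t2((533,98)),(.09,.03,.017)),(T,t2((603,207)),(.09,-.03,.017)),
(T,t2((423,183)),(0,.039,.05)),(T,t2((528,312)),(0,-.039,.05)),(S,s2((452,115)),(0,-.039,.05)),(S,s2((600,27)),(0,.039,.05))]
for sg in (1,-1):
  Y=run([(c,P,(X[0],sg*X[1],X[2])) for c,P,X in y],[.4,.1,2.0])
E
python3 fit.py
```

```text
[ 0.4258 -0.0723  2.0249] 116.01966232502355
[[-0.22, 0.09], [-0.54, 0.15], [-0.92, -0.37], [-1.08, 0.42], [0.93, -1.16], [1.12, -0.24], [-0.18, -0.06], [-0.45, 0.63]]
[ 0.4272 -0.0727  0.9756] 55.897406613659406
[[-1.68, 41.21], [-0.26, -3.39], [-1.42, 13.81], [0.18, -26.57], [-0.34, 33.97], [1.64, -10.23], [59.94, 4.13], [-12.38, 0.02]]
[0.426  0.1545 2.2056] 126.36967219418813
[[0.4, 0.53], [0.01, -0.17], [-0.44, 0.59], [-1.45, 1.06], [-0.33, -0.96], [1.22, -2.21], [0.54, -0.59], [-1.72, -1.32], [-0.65, -0.01], [-1.11, 0.95]]
[0.4331 0.1542 0.8769] 50.24261111340434
[[-0.48, 41.59], [0.03, 0.33], [-0.63, 9.29], [-0.79, -27.66], [-1.09, 32.64], [1.4, -9.59], [0.56, -0.22], [-0.51, -50.5], [57.57, 1.4], [-1.54, 0.97]]
```

```bash
cat > ov.py <<'E'
from h import *
def draw(f,cent,par,out,k=9,r=34,boxes=None):
    im=np.load('pics/'+f+'.npy')[:,:,::-1]; p=loadp(f); x0,y0=int(cent[0]-r),int(cent[1]-r)
    x0=max(0,min(x0,512-2*r)); y0=max(0,min(y0,384-2*r))
    c=cv2.resize(im[y0:y0+2*r,x0:x0+2*r],None,fx=k,fy=k,interpolation=cv2.INTER_CUBIC).copy()
    def L(A,Bq,col):
        q=(proj(p,np.array([pt(par,*A),pt(par,*Bq)]))-[x0,y0]+.5)*k-.5
        cv2.line(c,tuple(int(v) for v in q[0]),tuple(int(v) for v in q[1]),col,1)
    import itertools
    V=list(itertools.product((0,.09),(-.03,.03),(0,.017)))
    for A,Bq in itertools.combinations(V,2):
        if sum(a!=b for a,b in zip(A,Bq))==1: L(A,Bq,(0,0,255))
    W=[(0,-.039,0),(0,-.039,.05),(0,.039,.05),(0,.039,0)]
    for i in range(4): L(W[i],W[(i+1)%4],(0,200,0))
    return c
if __name__=='__main__':
    import sys
    B=[.4258,-.0723,2.0249];Y=[.426,.1545,2.2056]
    for n,P in (('b',B),('y',Y)):
        a=[draw(f,proj(loadp(f),pt(P,.04,0,.01))[0],P,0,k=6) for f in ('top0','side0')]
        cv2.imwrite(f'pics/ov_{n}.png',np.hstack([cv2.resize(v,(400,400)) for v in a]))
E
python3 ov.py
```

```text
(no output)
```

View pics/ov_b.png

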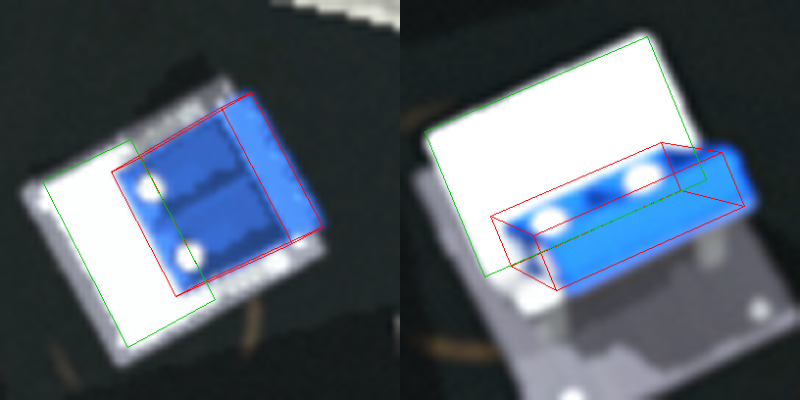

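View pics/ov_y.png

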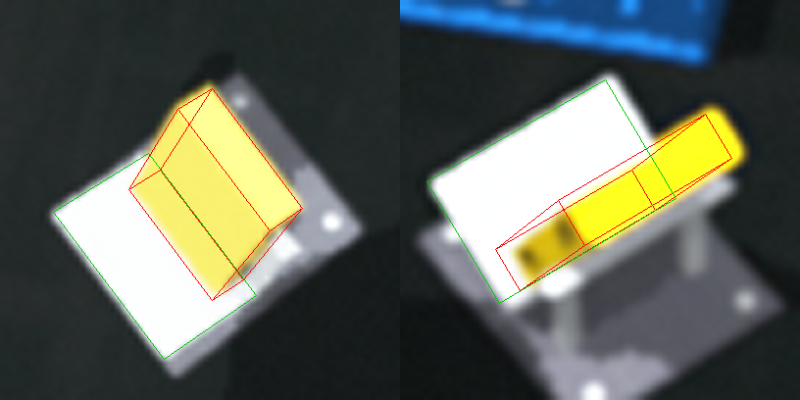

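```bash
python3 - <<'E'
from h import *
for f in ('top0','side0'):
    im=np.load('pics/'+f+'.npy')
    x=cv2.resize(im,None,fx=8,fy=8,interpolation=cv2.INTER_CUBIC)
    hsv=cv2.cvtColor(x,cv2.COLOR_RGB2HSV)
    for col,lo,hi in (('blue',(100,100,90),(125,255,255)),('yellow',(20,70,110),(35,255,255))):
        m=cv2.inRange(hsv,lo,hi)
        cs,_=cv2.findContours(m,cv2.RETR_EXTERNAL,cv2.CHAIN_APPROX_NONE)
        P={'top0':{'blue':(281,205),'yellow':(193,207)},'side0':{'blue':(250,236),'yellow':(255,130)}}[f][col]
        for c in cs:
            M=c[:,0].mean(0)/8
            if cv2.contourArea(c)>3000 and np.linalg.norm(M-P)<25:
                h=cv2.convexHull(c); a=cv2.approxPolyDP(h,6,True)[:,0]
                print(f,col,cv2.contourArea(c)/64,np.round((a+.5)/8-.5,1).tolist())
B=[.4258,-.0723,2.0249];Y=[.426,.1545,2.2056]
for n,P in (('b',B),('y',Y)):
  for f in ('top0','side0'):
    print(n,f,[(X,np.round(proj(loadp(f),pt(P,*X))[0],1).tolist()) for X in [(.09,.03,0),(.09,-.03,0),(.09,.03,.017),(.09,-.03,.017),(0,.03,.017),(0,-.03,.017)]])
E
```

```text
top0 blue 688.1796875 [[291.7, 188.8], [294.8, 192.3], [304.9, 211.9], [280.8, 223.1], [269.7, 203.1]]
top0 yellow 570.203125 [[190.7, 188.8], [192.6, 189.7], [206.6, 209.1], [199.9, 217.8], [192.7, 224.2], [188.9, 220.9], [178.2, 206.4], [184.6, 193.2]]
side0 blue 527.7578125 [[267.6, 225.6], [270.6, 233.2], [269.3, 235.8], [239.4, 249.9], [231.6, 245.7], [227.6, 238.7], [230.2, 236.2], [254.3, 224.8], [261.3, 223.3], [265.8, 224.1]]
side0 yellow 404.171875 [[268.6, 116.6], [272.2, 123.1], [270.7, 125.9], [236.4, 145.9], [235.2, 145.3], [232.8, 141.1], [234.4, 138.4], [256.9, 120.7], [265.9, 115.6]]
b top0 [((0.09, 0.03, 0), [292.4, 189.3]), ((0.09, -0.03, 0), [304.5, 212.2]), ((0.09, 0.03, 0.017), [287.1, 191.9]), ((0.09, -0.03, 0.017), [299.3, 215.0]), ((0, 0.03, 0.017), [268.5, 202.8]), ((0, -0.03, 0.017), [279.5, 224.0])]
b side0 [((0.09, 0.03, 0), [268.1, 234.7]), ((0.09, -0.03, 0), [236.1, 249.0]), ((0.09, 0.03, 0.017), [264.4, 225.6]), ((0.09, -0.03, 0.017), [232.3, 239.7]), ((0, 0.03, 0.017), [253.9, 223.8]), ((0, -0.03, 0.017), [225.0, 236.4])]
y top0 [((0.09, 0.03, 0), [191.6, 189.7]), ((0.09, -0.03, 0), [207.0, 210.0]), ((0.09, 0.03, 0.017), [185.9, 193.2]), ((0.09, -0.03, 0.017), [201.4, 213.8]), ((0, 0.03, 0.017), [177.6, 206.8]), ((0, -0.03, 0.017), [191.7, 225.7])]
y side0 [((0.09, 0.03, 0), [270.0, 124.5]), ((0.09, -0.03, 0), [245.0, 139.3]), ((0.09, 0.03, 0.017), [265.6, 117.0]), ((0.09, -0.03, 0.017), [240.4, 131.7]), ((0, 0.03, 0.017), [253.0, 126.5]), ((0, -0.03, 0.017), [229.8, 140.1])]
```

```bash
cat > fit2.py <<'E'
from h import *
from scipy.optimize import least_squares
T=loadp('top0');S=loadp('side0')
def ovp(f,P,par,k=400/68,r=34):
    c=proj(loadp(f),pt(par,.04,0,.01))[0]; return np.array([int(c[0]-r),int(c[1]-r)])+(np.array(P)+.5)/k-.5
B0=[.4258,-.0723,2.0249];Y0=[.426,.1545,2.2056]
sb=[(T,ovp('top0',(42,183),B0),(0,.039,.05)),(T,ovp('top0',(127,348),B0),(0,-.039,.05)),(S,ovp('side0',(426,130),B0),(0,-.039,.05)),(S,ovp('side0',(648,35),B0),(0,.039,.05)),(S,ovp('side0',(487,276),B0),(0,-.039,0))]
sy=[(T,ovp('top0',(52,212),Y0),(0,.039,.05)),(T,ovp('top0',(164,358),Y0),(0,-.039,.05)),(S,ovp('side0',(430,183),Y0),(0,-.039,.05)),(S,ovp('side0',(609,77),Y0),(0,.039,.05)),(S,ovp('side0',(500,303),Y0),(0,-.039,0))]
tb=[(T,(304.9,211.9),(.09,-.03,0)),(T,(292.2,188.4),(.09,.03,0)),(T,(280.8,223.1),(0,-.03,.017)),(T,(269.7,203.1),(0,.03,.017)),(S,(270.6,234.5),(.09,.03,0)),(S,(239.4,249.9),(.09,-.03,0)),(S,(267.3,224.7),(.09,.03,.017))]
ty=[(T,(206.9,209.6),(.09,-.03,0)),(T,(191.5,188.6),(.09,.03,0)),(T,(192.3,224.8),(0,-.03,.017)),(T,(178.0,206.4),(0,.03,.017)),(T,(184.7,193),(.09,.03,.017)),(S,(272.0,124.6),(.09,.03,0)),(S,(268.2,115.2),(.09,.03,.017))]
def f(v):
    r=[]
    for par,d,ss,tt in ((v[0:3],v[3],sb,tb),(v[4:7],v[7],sy,ty)):
        for c,P,X in ss: r+=list(proj(c,pt(par,*X))[0]+(v[8:10] if c is S else v[10:12])-P)
        for c,P,X in tt: r+=list(proj(c,pt(par,X[0],X[1]+d,X[2]))[0]+(v[8:10] if c is S else v[10:12])-P)
    return np.array(r+list(v[8:12]/1.0))
r=least_squares(f,B0+[0]+Y0+[0]+[0]*4,loss='soft_l1')
print(np.round(r.x,4)); res=r.fun[:-4].reshape(-1,2); print(np.round(res,1).tolist())
E
python3 fit2.py
```

```text
[ 4.38100e-01 -6.78000e-02  2.05080e+00 -1.37000e-02  4.34100e-01
  1.58600e-01  2.24610e+00 -7.60000e-03  3.23887e+01  5.26700e-01
  3.20900e-01  6.61300e-01]
[[-1.6, -3.9], [-0.8, -4.2], [-29.5, -0.6], [-30.0, -1.4], [-29.1, -1.1], [0.7, 0.2], [0.7, 1.2], [0.1, 1.5], [-0.4, 0.6], [30.4, 1.1], [30.0, 0.7], [29.8, 1.8], [-1.1, -1.6], [-0.4, -2.2], [-32.5, -0.3], [-33.5, -0.6], [-31.4, -0.6], [0.6, -0.8], [-0.2, 0.6], [0.5, 0.5], [-0.1, 0.7], [1.0, -0.1], [31.9, -0.2], [31.0, 1.9]]
```

```bash
sed -i "s#np.array(\[int(c\[0\]-r),int(c\[1\]-r)\])+(np.array(P)+.5)#np.array([int(c[0]-r),int(c[1]-r)])+(np.array(P)-[400*(f[0]=='s'),0]+.5)#" fit2.py; python3 fit2.py
```

```text
[ 4.2700e-01 -7.3100e-02  2.0358e+00  2.1000e-03  4.2730e-01  1.5420e-01
  2.2091e+00  2.3000e-03  2.1470e-01 -3.2240e-01  2.2900e-01  5.9640e-01]
[[0.6, 0.2], [1.0, 0.1], [0.4, 0.7], [0.4, 0.3], [0.6, 0.5], [-0.3, -0.7], [0.1, 0.1], [-1.0, 0.3], [-1.1, -0.8], [-0.3, -0.4], [-0.9, -1.3], [-0.8, 0.3], [0.7, 0.2], [0.4, 0.3], [0.2, -0.3], [0.1, 0.3], [0.7, -0.1], [-0.1, -0.4], [-0.2, 0.4], [-0.7, 0.2], [-0.7, -0.2], [0.9, -0.5], [-0.2, -0.9], [-0.8, 1.0]]
```

```bash
python3 - <<'E'
from h import *
s=robot.read_state(); M=Rn.from_rotvec(s['orientation']).as_matrix(); print(np.round(M,4))
v=[0.427,-.0731,2.0358];w=[.4273,.1542,2.2091]
yw=np.degrees(np.arctan2(M[1,1],M[0,1])); print('tool y az',yw)
for n,p in(('b',v),('y',w)):
    u,y,nn=frame(p[2]); print(n,'tray y',np.round(y,3),np.degrees(np.arctan2(y[1],y[0])),'h',np.degrees(p[2]))
    g=pt(p,.07,.0022,.0085); print('grip',np.round(g,4))
d=robot.camera_params('wrist'); print('cam in tool',M.T@(-d['R'].T@d['t']-s['tool_pos']), 'dir',M.T@d['R'][2])
E
```

```text
[[ 9.176e-01  3.975e-01 -4.000e-04]
 [ 3.975e-01 -9.176e-01  1.400e-03]
 [ 2.000e-04 -1.400e-03 -1.000e+00]]
tool y az -66.57823790775178
b tray y [ 0.894  0.448 -0.   ] 26.64274793273299 h 116.642747932733
grip [ 0.4414 -0.0968  0.0829]
y tray y [0.803 0.596 0.   ] 36.572106522350154 h 126.57210652235015
grip [0.4455 0.1333 0.0829]
cam in tool [ 0.0830478  -0.00078001 -0.15370766] dir [-0.29950375 -0.00118846  0.95409438]
```

```bash
cat > plan.py <<'E'
from h import *
import sys, json
def az_of(M): return np.degrees(np.arctan2(M[1,0],M[0,0]))
def plan(pos,az,n,dec=2):
    """n rows from measured pose to (pos, az of tool x); smooth ends"""
    s=robot.read_state(); M=Rn.from_rotvec(s['orientation']).as_matrix(); p=s['tool_pos'].copy(); a=az_of(M)
    da=(az-a) if isinstance(az,float) and False else az-a
    if da>180: da-=360
    if da<-180: da+=360
    t=np.linspace(0,1,n+1); w=t if n<4 else (t-np.sin(2*np.pi*t)/(2*np.pi))*.35+t*.65
    rows=[];cur=p.copy();ca=a
    for i in range(1,n+1):
        tp=p+(np.array(pos)-p)*w[i]; ta=a+da*w[i]
        r=np.radians(ca); X=np.array([np.cos(r),np.sin(r),0]);Z=np.array([0,0,-1.]);Y=np.cross(Z,X)
        d=tp-cur; sh=[round(float(d@v)*100,dec) for v in (X,Y,Z)]; ro=round(-(ta-ca),1)
        cur=cur+(sh[0]*X+sh[1]*Y+sh[2]*Z)/100; ca-=ro
        rows.append([v+0. for v in sh]+[ro])
    print('dist',np.round(np.array(pos)-p,4),'daz',round(da,1)); print(json.dumps([rows]))
if __name__=='__main__':
    v=[float(x) for x in sys.argv[1:]]; plan(v[:3],v[3],int(v[4]))
E
python3 plan.py .36 -.2 .21 75 14
```

```text
dist [ 0.1216  0.3502 -0.0218] daz 51.6
[[[1.19, -1.29, 0.1, -2.4], [1.36, -1.37, 0.12, -2.7], [1.66, -1.51, 0.13, -3.2], [2.06, -1.67, 0.16, -3.6], [2.47, -1.77, 0.17, -4.3], [2.88, -1.75, 0.2, -4.7], [3.17, -1.58, 0.21, -4.9], [3.3, -1.3, 0.21, -4.9], [3.22, -0.97, 0.2, -4.7], [2.98, -0.64, 0.18, -4.2], [2.62, -0.36, 0.15, -3.7], [2.25, -0.16, 0.14, -3.2], [1.93, -0.03, 0.11, -2.6], [1.75, 0.05, 0.1, -2.5]]]
```

Emit:
{"fn": "carry_out", "kwargs": {
  "commands": [
    [[0,0,0,-7],[0,0,0,-7],[0,0,0,-7],[0,0,0,-7],[0,0,0,-7],[0,0,0,-7],[0,0,0,-7],[0,0,0,-7],[0,0,0,-7],[0,0,0,-7],[0,0,0,-7],[0,0,0,-7],[0,0,0,-7],[0,0,0,-2.2]]
  ],
  "claw": 9.3
}}

```text
t: 1.32
tool_pos: [0.2384, -0.5503, 0.2322]
orientation: [-1.64, -2.679, -0.001]
force: [-0.6, 0.6, -0.4]
opening: 0.0931
```

Emit:
{"fn": "carry_out", "kwargs": {
  "commands": [
    [[1,1.2,0,0],[2,2.4,0.1,0],[2,2.4,0.1,0],[2,2.4,0.1,0],[2,2.4,0.1,0],[2,2.4,0.1,0],[2,2.4,0.1,0],[2,2.4,0.1,0],[2,2.4,0.1,0],[2,2.4,0.1,0],[2,2.4,0.1,0],[2,2.4,0.1,0],[2,2.4,0.1,0],[2,2.4,0.1,0],[2,2.4,0.1,0],[2,2.4,0.1,0],[0.5,1.2,0,0],[0,0,0,0]]
  ]
}}

```text
t: 2.82
tool_pos: [0.4415, -0.0945, 0.2174]
orientation: [-1.645, -2.676, -0.001]
force: [0.3, -0.4, -0.6]
opening: 0.0929
```

```bash
python3 - <<'E'
from h import *
s=robot.read_state(); M=Rn.from_rotvec(s['orientation']).as_matrix(); print(s['t'],s['tool_pos'],np.degrees(np.arctan2(M[1,0],M[0,0])),M[2],s['q'])
snap('wrist','wb1.png')
E
```

```text
2.8167 [ 0.44148819 -0.09445254  0.21736881] 116.81935408661343 [ 7.14498518e-04  4.19651565e-04 -9.99999657e-01] [-3.25062068e-01 -2.75712598e-01  1.90242934e+00  8.01568856e-04
  1.51509063e+00 -7.93192665e-01]
```

View pics/wb1.png

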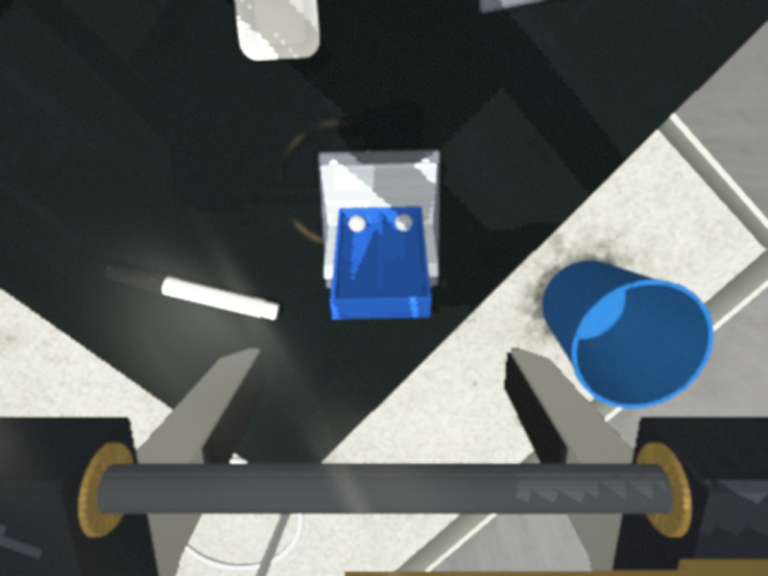

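```bash
cat > fit3.py <<'E'
from h import *
from scipy.optimize import least_squares
import sys
def fit(W,obs_s,obs_t,x0,extra=True):
    def f(v):
        r=[proj(W,pt(v[:3],*X))[0]-P for P,X in obs_s]
        r+=[proj(W,pt([v[0],v[1],v[2]+v[4]],X[0],X[1]+v[3],X[2]))[0]-P for P,X in obs_t]
        return np.concatenate(r+[[v[4]/.03]])
    r=least_squares(f,list(x0)+[0.002,0.],loss='soft_l1'); print(np.round(r.x,4),np.round(np.degrees(r.x[[2,4]]),2)); print(np.round(r.fun[:-1].reshape(-1,2),1).tolist()); return r.x
if __name__=='__main__':
    W=loadp('wb1'); k=1.5; c=lambda x,y:((x+.5)/k-.5,(y+.5)/k-.5)
    print(np.round(proj(W,pt([.427,-.0731,2.0358],.09,.03,0)),1))
    sg=-1 if proj(W,pt([.427,-.0731,2.0358],.09,.03,0))[0,0]<255 else 1
    t=[(c(332,320),(.09,-sg*.03,0)),(c(432,318),(.09,sg*.03,0)),(c(332,300),(.09,-sg*.03,.017)),(c(431,298),(.09,sg*.03,.017)),(c(341,209),(0,-sg*.03,.017)),(c(424,208),(0,sg*.03,.017))]
    s=[(c(320,153),(0,-sg*.039,.05)),(c(439,151),(0,sg*.039,.05))]
    v=fit(W,s,t,[.427,-.0731,2.0358])
    from ov import draw
    cv2.imwrite('pics/ovw.png',draw('wb1',(255,160),v[:3],0,k=6,r=64))
E
python3 fit3.py
```

```text
[[287.  211.9]]
[ 4.2540e-01 -7.3700e-02  2.0453e+00  1.3000e-03  4.0000e-04] [1.1719e+02 3.0000e-02]
[[0.9, 9.3], [-0.9, 10.0], [1.3, -1.2], [-0.8, -0.4], [-0.4, -0.0], [1.1, 0.7], [-0.4, -1.5], [-0.3, -1.3]]
```

View pics/ovw.png

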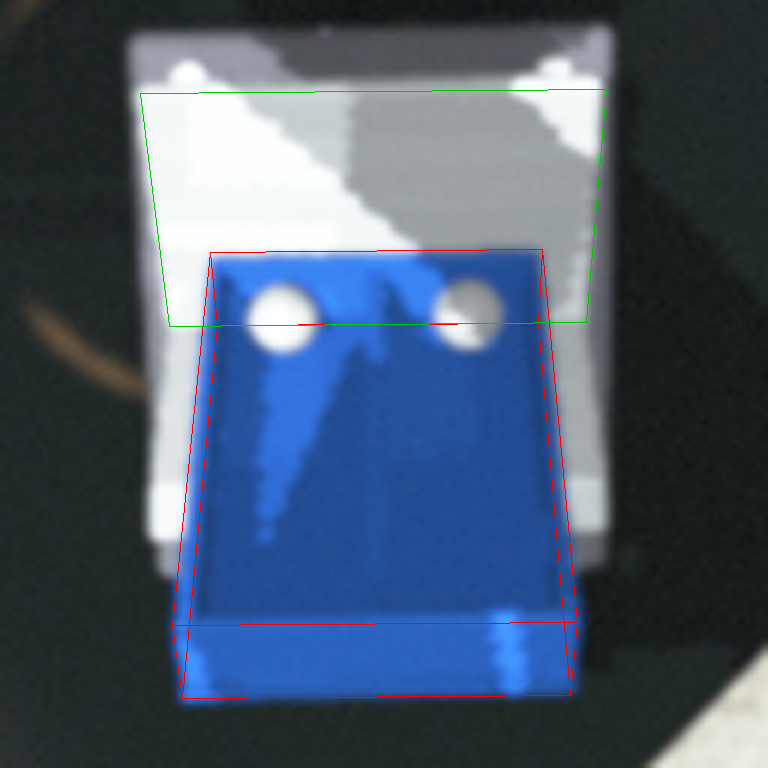

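Emit:
{"fn": "carry_out", "kwargs": {
  "commands": [
    [[1,0.5,0,0],[2,1.1,0,0],[2,1.1,0,0],[2,1.1,0,0],[2,1.1,0,0],[2,1.1,0,0],[2,1.1,0,0],[2,1.1,0,0],[2,1.1,0,0],[2,1,0,0],[1.1,0.4,0,0],[0,0,0,-5],[0,0,0,-4.8],[0,0,0,0]]
  ]
}}

```text
t: 4.03
tool_pos: [0.4459, 0.1304, 0.2176]
orientation: [-1.411, -2.806, 0.0]
force: [-0.4, -1.0, -0.1]
opening: 0.0929
```

```bash
python3 - <<'E'
from h import *
s=robot.read_state(); M=Rn.from_rotvec(s['orientation']).as_matrix(); print(s['t'],s['tool_pos'],np.degrees(np.arctan2(M[1,0],M[0,0])))
snap('wrist','wy1.png')
from ov import draw
cv2.imwrite('pics/ovwy.png',draw('wy1',(255,160),[.4273,.1542,2.2091],0,k=6,r=64))
E
```

```text
4.0333 [0.44594277 0.13041907 0.2175524 ] 126.60254757499348
```

View pics/ovwy.png

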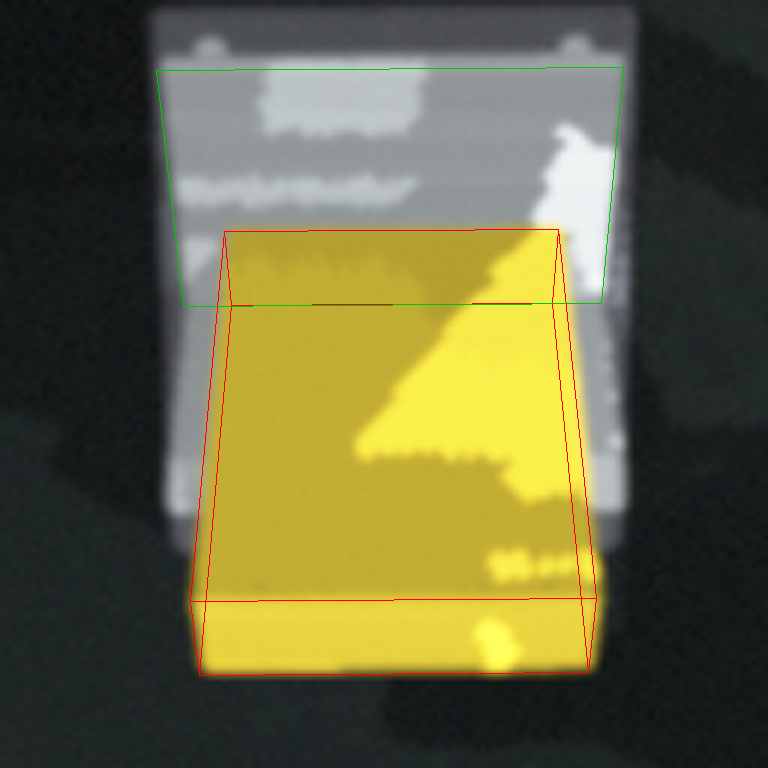

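Emit:
{"fn": "carry_out", "kwargs": {
  "commands": [
    [[0.15,0,1.5,0],[0,0,2.5,0],[0,0,2.5,0],[0,0,2.5,0],[0,0,2,0],[0,0,1.5,0],[0,0,1,0],[0,0,0.3,0],[0,0,0,0]]
  ]
}}

```text
t: 4.83
tool_pos: [0.445, 0.1316, 0.0792]
orientation: [-1.418, -2.802, 0.001]
force: [-0.5, 0.0, 0.7]
opening: 0.0928
```

Emit:
{"fn": "carry_out", "kwargs": {
  "commands": [
    [[0,0,0,0],[0,0,0,0],[0,0,0,0],[0,0,0,0],[0,0,0,0],[0,0,0,0]]
  ],
  "claw": 5.0,
  "grip_force": 15
}}

```text
t: 5.33
tool_pos: [0.4457, 0.132, 0.0801]
orientation: [1.416, 2.804, 0.001]
force: [-0.1, 0.4, 0.7]
opening: 0.0602
```

```bash
python3 - <<'E'
from h import *
s=robot.read_state(); print(s['t'],s['tool_pos'],s['opening'],s['force'])
snap('wrist','wy2.png')
E
```

```text
5.3333 [0.44568571 0.13203171 0.08005215] 0.06021358812953098 [-0.07535977  0.42613765  0.74627575]
```

View pics/wy2.png

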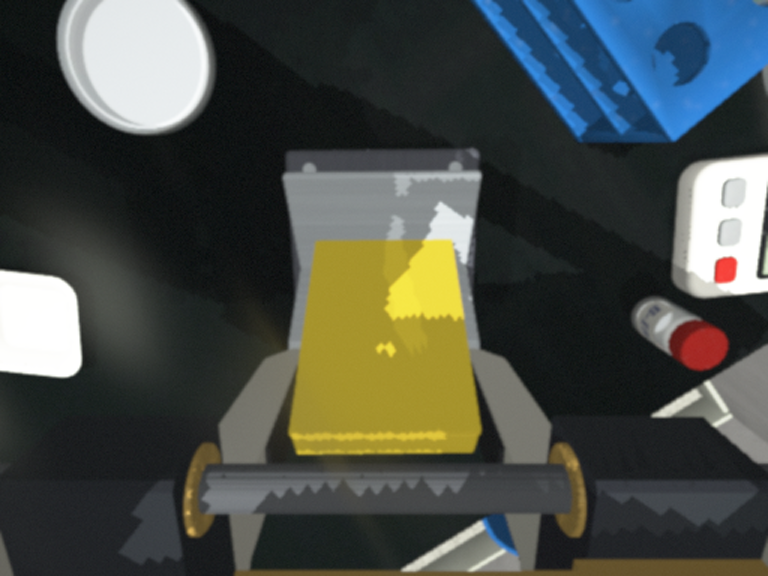

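Emit:
{"fn": "carry_out", "kwargs": {
  "commands": [
    [[0,0,-0.5,0],[0,0,-1.5,0],[0,0,-2.5,0],[0,0,-2.5,0],[0,0,-2.5,0],[0,0,-2.5,0],[0,0,-1,0],[0,0,0,4.7],[0,0,0,4.7],[-1,-0.6,0,0],[-2,-1.3,0,0],[-2,-1.3,0,0],[-2,-1.3,0,0],[-2,-1.3,0,0],[-2,-1.3,0,0],[-2,-1.3,0,0],[-2,-1.3,0,0],[-1.6,-1,0,0],[-0.6,-0.4,0,0],[0,0,0,0]]
  ]
}}

```text
t: 7.05
tool_pos: [0.4239, -0.0732, 0.209]
orientation: [-1.642, -2.677, 0.001]
force: [0.1, 0.1, -1.0]
opening: 0.0602
```

```bash
python3 - <<'E'
from h import *
s=robot.read_state(); M=Rn.from_rotvec(s['orientation']).as_matrix(); print(s['t'],s['tool_pos'],np.degrees(np.arctan2(M[1,0],M[0,0])),s['opening'],s['force'])
snap('wrist','wc1.png'); snap('side','sc1.png')
E
```

```text
7.05 [ 0.42390314 -0.07324354  0.20898864] 116.96423823148496 0.06018880392807972 [ 0.05656078  0.13143271 -0.96824551]
```

View pics/wc1.png

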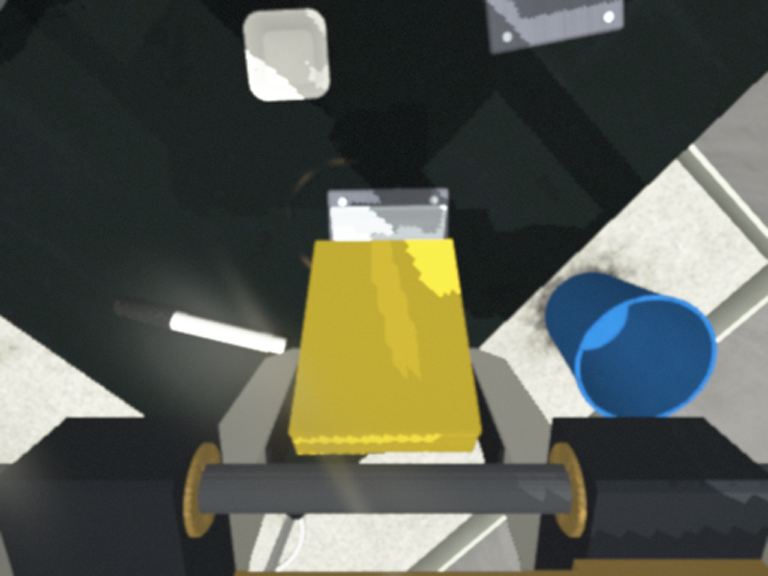

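Emit:
{"fn": "carry_out", "kwargs": {
  "commands": [
    [[0,0.24,1,0],[0,0,2,0],[0,0,2.5,0],[0,0,2.5,0],[0,0,1.5,0],[0,0,0.8,0],[0,0,0.4,0],[0,0,0,0]]
  ]
}}

```text
t: 7.82
tool_pos: [0.4264, -0.0698, 0.1019]
orientation: [-1.639, -2.679, 0.0]
force: [1.1, -1.3, -0.1]
opening: 0.06
```

```bash
python3 - <<'E'
from h import *
s=robot.read_state(); M=Rn.from_rotvec(s['orientation']).as_matrix(); print(s['t'],s['tool_pos'],np.degrees(np.arctan2(M[1,0],M[0,0])),s['opening'],s['force'])
snap('wrist','wc2.png'); im,_=snap('side','sc2.png')
cv2.imwrite('pics/sc2c.png',cv2.resize(im[170:290,190:350,::-1],(800,600),interpolation=cv2.INTER_CUBIC))
E
```

```text
7.8167 [ 0.42640489 -0.06984722  0.1018505 ] 117.08893197683751 0.060046517552402014 [ 1.08289899 -1.31265232 -0.1036555 ]
```

View pics/sc2c.png

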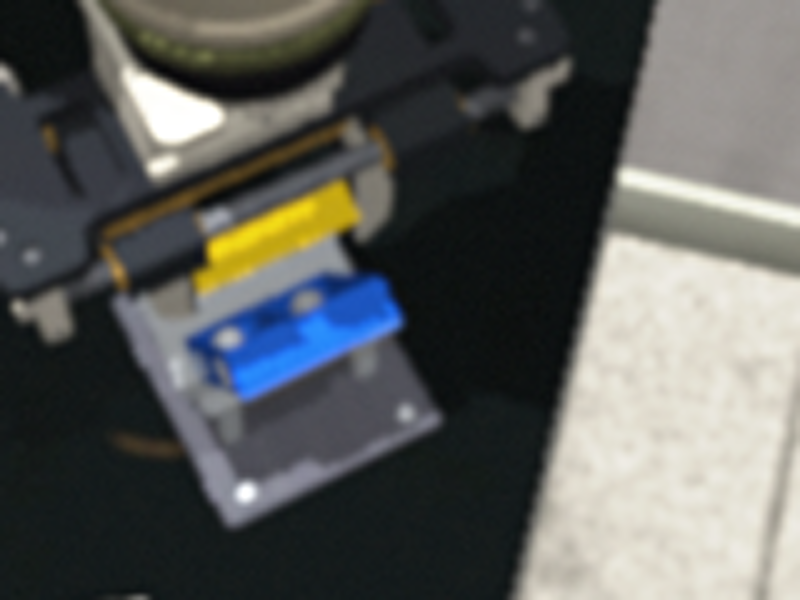

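View pics/wc2.png

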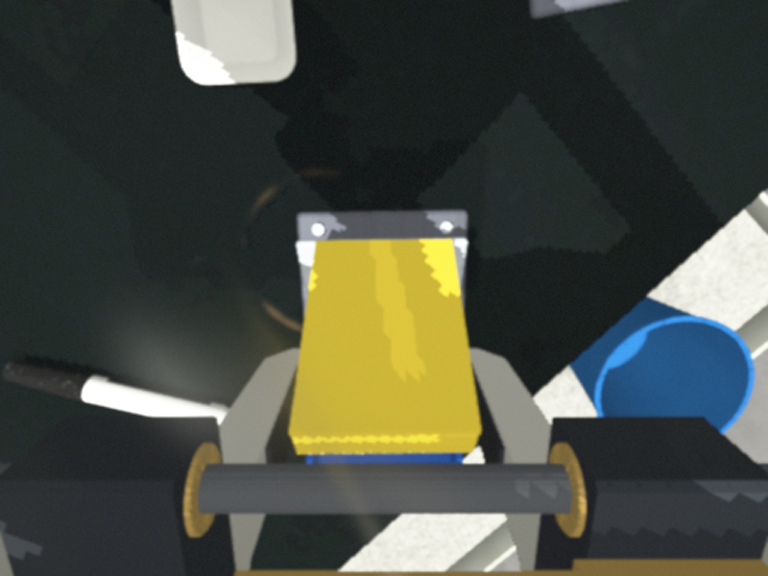

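Emit:
{"fn": "carry_out", "kwargs": {
  "commands": [
    [[-0.43,-0.1,0.25,0],[-0.43,0,0.25,0],[-0.35,0,0.2,0],[-0.35,0,0.2,0],[-0.09,0,0.05,0],[0,0,0,0],[0,0,0,0]]
  ]
}}

```text
t: 8.5
tool_pos: [0.4336, -0.0861, 0.0933]
orientation: [1.641, 2.678, -0.0]
force: [1.9, -0.9, -0.5]
opening: 0.0599
```

Emit:
{"fn": "carry_out", "kwargs": {
  "commands": [
    [[-0.09,0,0.05,0],[-0.09,0,0.05,0],[0,0,0,0]]
  ]
}}

```text
t: 8.75
tool_pos: [0.4342, -0.087, 0.0923]
orientation: [-1.64, -2.679, -0.001]
force: [0.0, 2.2, 2.3]
opening: 0.0596
```

Emit:
{"fn": "carry_out", "kwargs": {
  "commands": [
    [[0.05,0,0.09,0],[0.05,0,0.09,0],[0.05,0,0.09,0],[0,0,0,0],[0,0,0,0]]
  ]
}}

```text
t: 9.17
tool_pos: [0.4336, -0.0858, 0.0898]
orientation: [1.641, 2.679, 0.001]
force: [-1.0, 3.0, 6.0]
opening: 0.0599
```

```bash
python3 - <<'E'
from h import *
s=robot.read_state(); print(s['t'],s['tool_pos'],s['opening'],s['force'])
snap('wrist','wc3.png'); im,_=snap('side','sc3.png')
cv2.imwrite('pics/sc3c.png',cv2.resize(im[200:275,215:315,::-1],(800,600),interpolation=cv2.INTER_CUBIC))
E
```

```text
9.1667 [ 0.43361102 -0.08579346  0.08982952] 0.059873574652916095 [-0.970435    2.95927909  5.97744291]
```

View pics/sc3c.png

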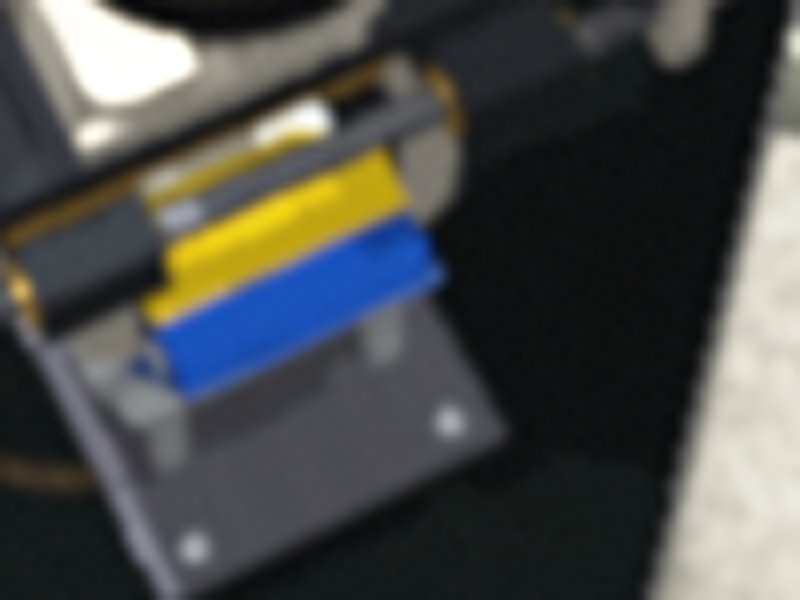

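View pics/wc3.png

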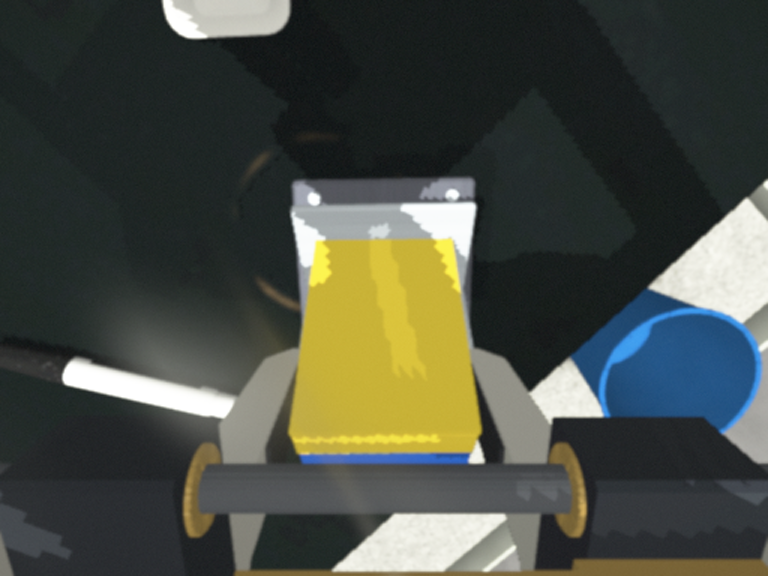

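Emit:
{"fn": "carry_out", "kwargs": {
  "commands": [
    [[0,0,0,0],[0,0,0,0],[0,0,0,0],[0,0,0,0],[0,0,0,0]]
  ],
  "claw": 9.0
}}

```text
t: 9.68
tool_pos: [0.4334, -0.0861, 0.0893]
orientation: [-1.641, -2.679, 0.0]
force: [0.8, 0.2, -0.2]
opening: 0.0878
```

```bash
python3 - <<'E'
from h import *
s=robot.read_state(); print(s['t'],s['tool_pos'],s['opening'],s['force'])
im,p=snap('wrist','wc4.png'); im,_=snap('side','sc4.png')
cv2.imwrite('pics/sc4c.png',cv2.resize(im[200:275,215:315,::-1],(800,600),interpolation=cv2.INTER_CUBIC))
E
```

```text
9.6833 [ 0.4333689  -0.08607104  0.08928934] 0.08778955075444725 [ 0.76559683  0.24197848 -0.22433561]
```

View pics/sc4c.png

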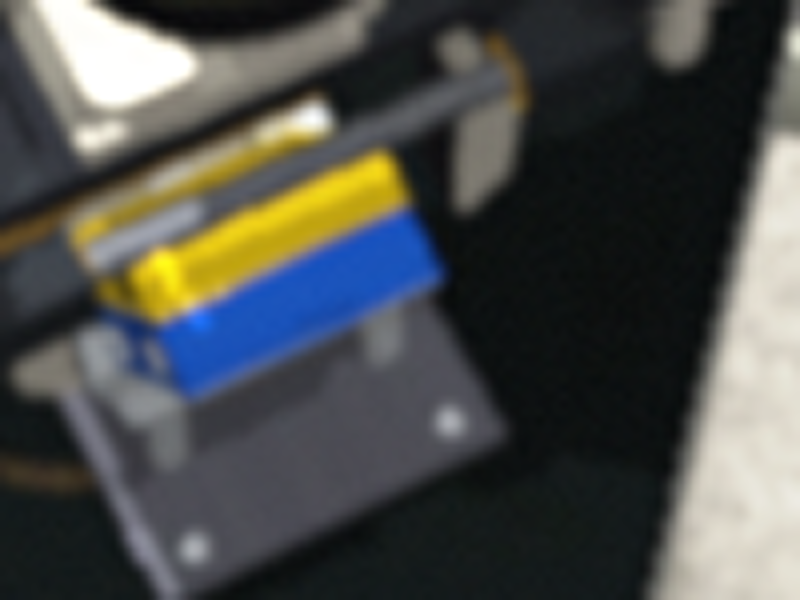

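View pics/wc4.png

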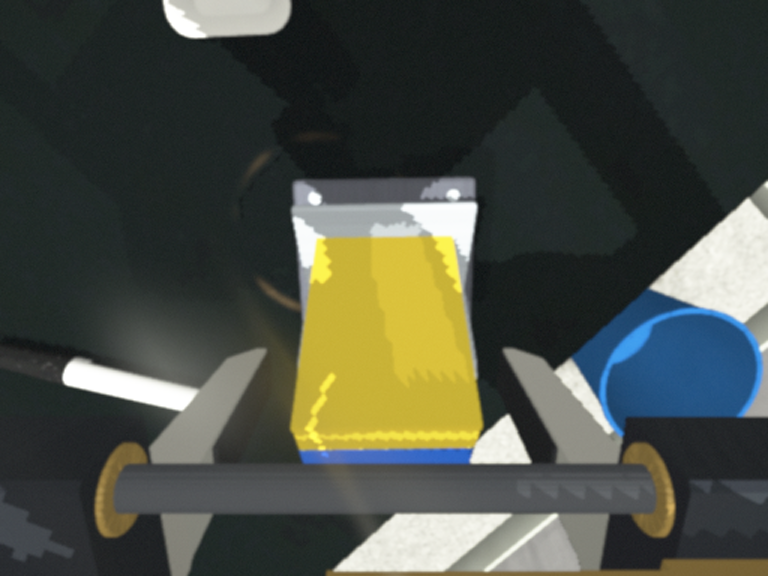

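Emit:
{"fn": "carry_out", "kwargs": {
  "commands": [
    [[-0.2,0,0.15,0],[-0.25,0,0.2,0],[-0.2,0,0.2,0],[0,0,0,0]]
  ]
}}

```text
t: 10.12
tool_pos: [0.4363, -0.0921, 0.0834]
orientation: [-1.641, -2.678, 0.0]
force: [0.2, 0.1, 0.2]
opening: 0.0905
```

Emit:
{"fn": "carry_out", "kwargs": {
  "commands": [
    [[0,0,0,0],[0,0,0,0],[0,0,0,0],[0,0,0,0],[0,0,0,0],[0,0,0,0]]
  ],
  "claw": 5.0,
  "grip_force": 20
}}

```text
t: 10.62
tool_pos: [0.4366, -0.0918, 0.0841]
orientation: [1.641, 2.679, 0.0]
force: [-0.2, -0.4, -0.0]
opening: 0.0596
```

```bash
python3 - <<'E'
from h import *
s=robot.read_state(); print(s['t'],s['tool_pos'],s['opening'],s['force'])
im,p=snap('wrist','wc5.png'); im,_=snap('side','sc5.png')
cv2.imwrite('pics/sc5c.png',cv2.resize(im[200:275,215:315,::-1],(800,600),interpolation=cv2.INTER_CUBIC))
E
```

```text
10.6167 [ 0.43655615 -0.09179135  0.08405897] 0.05958200012189146 [-0.18043465 -0.38183292 -0.01478204]
```

View pics/sc5c.png

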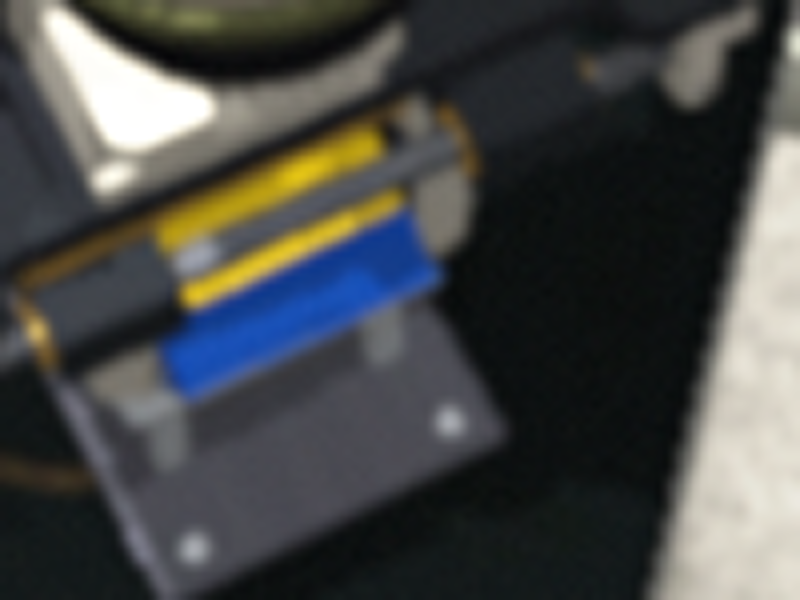

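View pics/wc5.png

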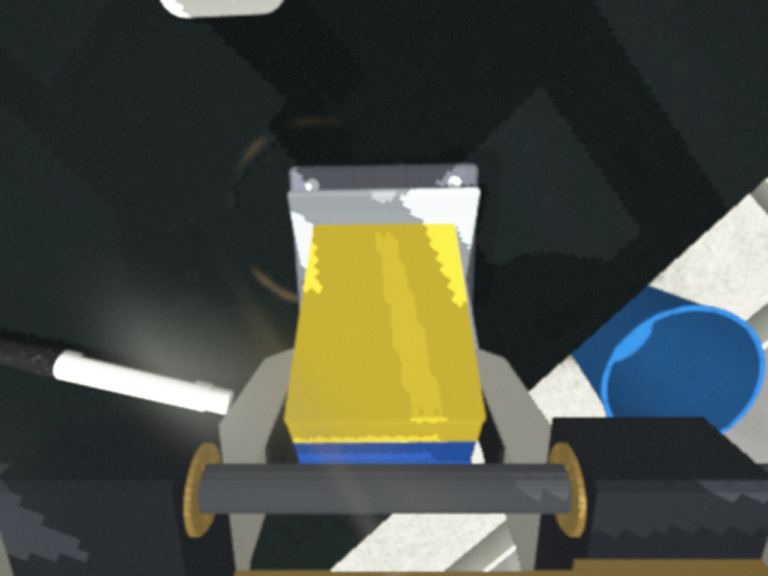

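Emit:
{"fn": "carry_out", "kwargs": {
  "commands": [
    [[0,0,-0.3,0],[0,0,-0.5,0],[0,0,-0.8,0],[0,0,-1.2,0],[0,0,-1.5,0],[0,0,-2,0],[0,0,-2,0],[0,0,-2,0],[0,0,-1.5,0],[0,0,-1,0],[0,0,-0.5,0],[0,0,0,0]]
  ]
}}

```text
t: 11.72
tool_pos: [0.437, -0.092, 0.2183]
orientation: [1.64, 2.677, 0.001]
force: [-0.5, 0.3, -2.2]
opening: 0.0603
```

```bash
python3 - <<'E'
from h import *
s=robot.read_state(); print(s['t'],s['tool_pos'],s['opening'],s['force'])
im,p=snap('wrist','wc6.png'); im,_=snap('side','sc6.png')
cv2.imwrite('pics/sc6c.png',cv2.resize(im[170:290,190:350,::-1],(800,600),interpolation=cv2.INTER_CUBIC))
E
```

```text
11.7167 [ 0.43703295 -0.09201558  0.21826342] 0.060286697836592115 [-0.45244943  0.27956282 -2.22235251]
```

View pics/sc6c.png

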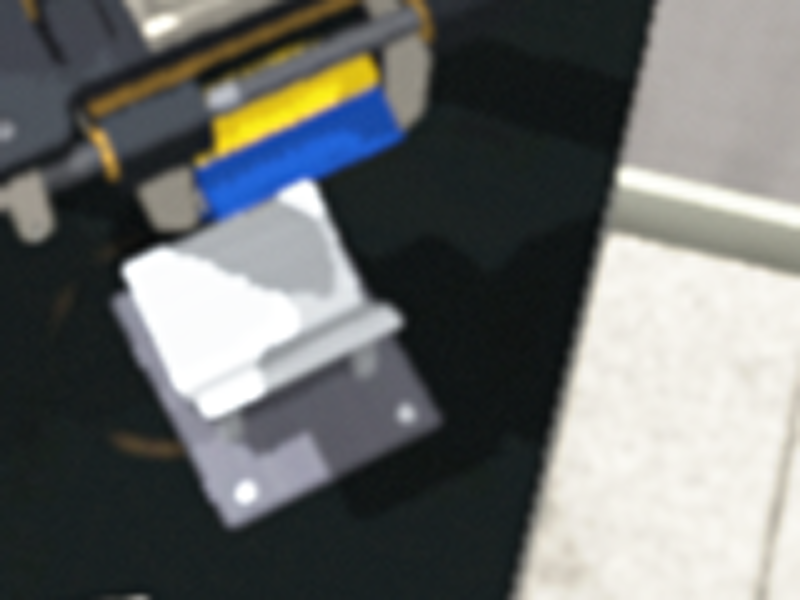

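View pics/wc6.png

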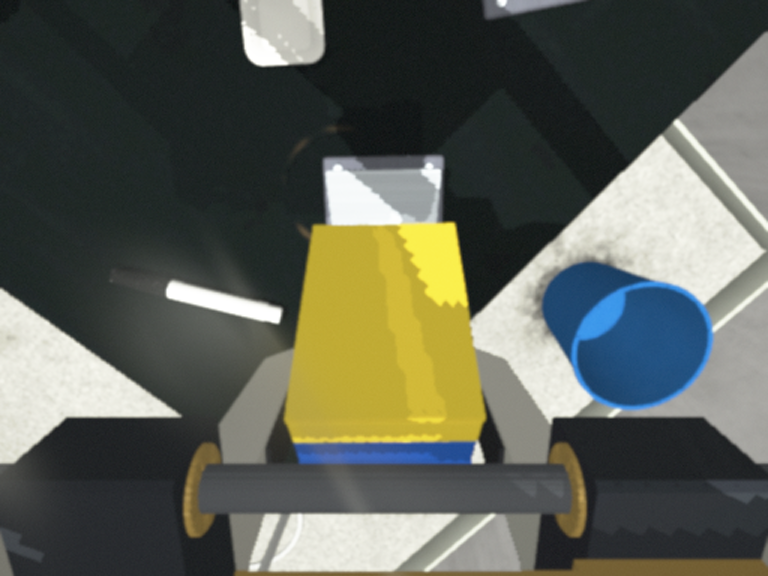

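Emit:
{"fn": "carry_out", "kwargs": {
  "commands": [
    [[0,0,0,3],[0,0,0,6],[0,0,0,7],[0,0,0,7],[0,0,0,7],[0,0,0,7],[0,0,0,7],[0,0,0,7],[0,0,0,7],[0,0,0,7],[0,0,0,7],[0,0,0,7],[0,0,0,7],[0,0,0,7],[0,0,0,7],[0,0,0,7],[0,0,0,7],[0,0,0,7],[0,0,0,7],[0,0,0,7]]
  ]
}}

```text
t: 13.48
tool_pos: [0.4356, -0.0915, 0.2153]
orientation: [-3.101, 0.5, 0.004]
force: [0.2, -0.3, -2.0]
opening: 0.0597
```

Emit:
{"fn": "carry_out", "kwargs": {
  "commands": [
    [[0,0,0,7],[0,0,0,7],[0,0,0,7],[0,0,0,7],[0,0,0,7],[0,0,0,6],[0,0,0,4],[0,0,0,0]]
  ]
}}

```text
t: 14.15
tool_pos: [0.4357, -0.0915, 0.2154]
orientation: [2.676, -1.645, -0.004]
force: [-0.2, -0.6, -1.9]
opening: 0.0599
```

```bash
python3 - <<'E'
from h import *
s=robot.read_state();M=Rn.from_rotvec(s['orientation']).as_matrix(); print(s['t'],s['tool_pos'],np.degrees(np.arctan2(M[1,0],M[0,0])),s['opening'],s['force'],s['q'],M[2])
im,p=snap('wrist','wd1.png'); im,_=snap('side','sd1.png')
cv2.imwrite('pics/sd1c.png',cv2.resize(im[170:290,190:350,::-1],(800,600),interpolation=cv2.INTER_CUBIC))
E
```

```text
14.15 [ 0.43565391 -0.09154759  0.21538717] -63.17118959501472 0.05992571926859959 [-0.21254355 -0.56666997 -1.88257195] [-3.22425617e-01 -2.90811758e-01  1.91830295e+00  4.05702044e-05
  1.51678474e+00  2.35091192e+00] [-0.00193585  0.00185852 -0.9999964 ]
```

View pics/sd1c.png

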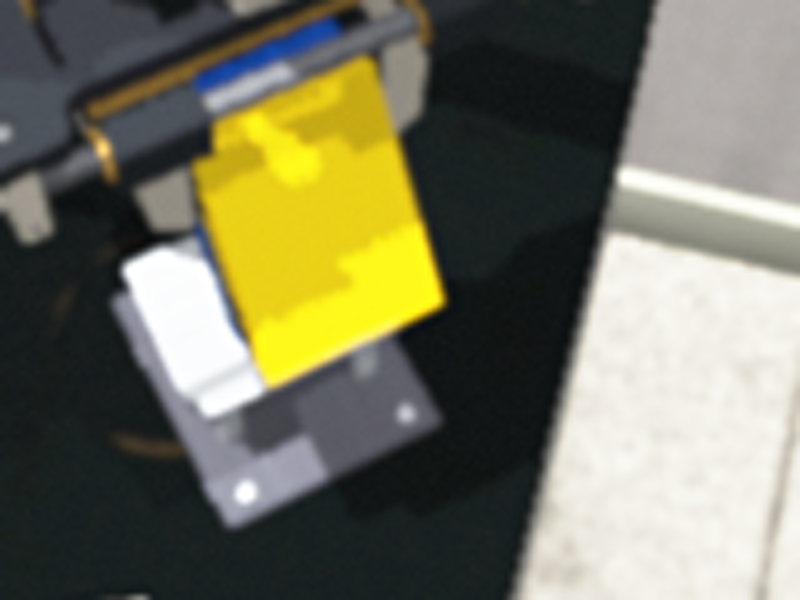

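View pics/wd1.png

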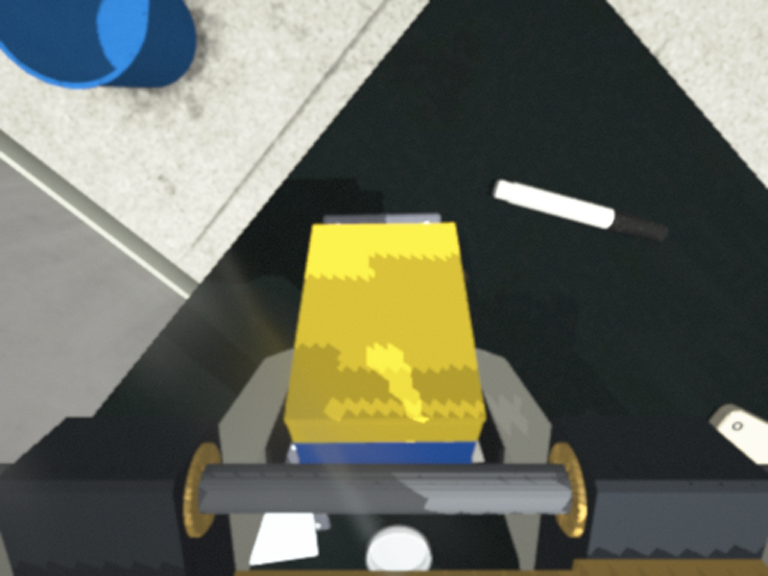

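```bash
python3 - <<'E'
from h import *
T=loadp('top0')
c0=-T['R'].T@T['t']
for px in [(345,385),(365,372),(385,395),(365,412)]:
    r=T['R'].T@np.linalg.inv(T['mtx'])@np.array([px[0]/1.5,px[1]/1.5,1]); X=c0+r*(.01-c0[2])/r[2]; d=X[:2]-[.4254,-.0737]
    print(np.round(X,3),'h',d@[-.457,.889],'y',d@[.889,.457])
E
```

```text
[0.313 0.055 0.01 ] h 0.1657308577480392 y -0.041671955117839346
[0.334 0.02  0.01 ] h 0.12557595201872904 y -0.038592400013930245
[ 0.294 -0.013  0.01 ] h 0.11412661521742765 y -0.08855827138372041
[0.267 0.022 0.01 ] h 0.15729349223687014 y -0.09738726012181889
```

Emit:
{"fn": "carry_out", "kwargs": {
  "commands": [
    [[-0.5,0,0,-0.4],[-1.5,0,0,0],[-2,0,0,0],[-2.5,0,0,0],[-2.5,0,0,0],[-2,0,0,0],[-1.2,0,0,0],[-0.3,0,0,0],[0,0,1,0],[0,0,2,0],[0,0,2.5,0],[0,0,2.5,0],[0,0,2,0],[0,0,1.5,0],[0,0,1,0],[0,0,0.5,0],[0,0,0,0]]
  ]
}}

```text
t: 15.67
tool_pos: [0.3782, 0.0188, 0.0857]
orientation: [2.684, -1.631, -0.003]
force: [-0.5, -0.1, -1.5]
opening: 0.06
```

```bash
cat > st.py <<'E'
from h import *
import sys
def st():
    s=robot.read_state();M=Rn.from_rotvec(s['orientation']).as_matrix(); d=s['tool_pos'][:2]-[.4254,-.0737]
    f=s['force']
    print('t',s['t'],'TCP',np.round(s['tool_pos'],4),'az',round(np.degrees(np.arctan2(M[1,0],M[0,0])),2),'open',round(float(s['opening']),4))
    print('G h,y,z mm',np.round([d@[-.457,.889]*1e3,d@[.889,.457]*1e3,s['tool_pos'][2]*1e3+5],1),'F h,y,z',np.round([f[:2]@[-.457,.889],f[:2]@[.889,.457],f[2]],1),'tilt',np.round(M[2,:2],4),'q6',round(s['q'][5],3))
st()
if len(sys.argv)>1:
    n=sys.argv[1]
    x0,y0,w,hh=[int(v) for v in (sys.argv[2:6] if len(sys.argv)>2 else (190,170,160,120))]
    im,_=snap('side','s'+n+'.png'); a=cv2.resize(im[y0:y0+hh,x0:x0+w,::-1],(400,int(400*hh/w)),interpolation=cv2.INTER_CUBIC)
    im,_=snap('wrist','w'+n+'.png'); b=cv2.resize(im[:,:,::-1],(400,300),interpolation=cv2.INTER_AREA)
    H=max(a.shape[0],300); o=np.zeros((H,800,3),np.uint8); o[:a.shape[0],:400]=a;o[:300,400:]=b; cv2.imwrite('pics/c'+n+'.png',o)
E
python3 st.py e1
```

```text
t 15.6667 TCP [0.3782 0.0188 0.0857] az -62.59 open 0.06
G h,y,z mm [103.8   0.3  90.7] F h,y,z [ 0.2 -0.5 -1.5] tilt [-0.0011  0.0019] q6 2.577
```

View pics/ce1.png

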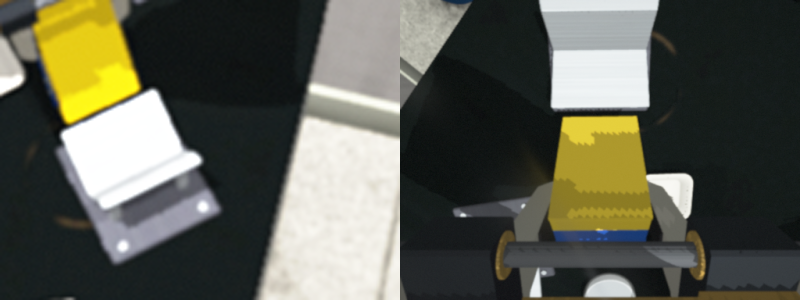

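Emit:
{"fn": "carry_out", "kwargs": {
  "commands": [
    [[0,0,0.4,0],[0,0,0.4,0],[0.4,0,0,0],[0.4,0,0,0],[0.3,0,0,0],[0.2,0,0,0],[0.2,0,0,0],[0,0,0,0]]
  ],
  "claw": 5,
  "grip_force": 10
}}

```text
t: 16.43
tool_pos: [0.3859, 0.0056, 0.079]
orientation: [-2.684, 1.632, 0.0]
force: [0.1, 1.0, -1.4]
opening: 0.0602
```

```bash
python3 st.py e2
```

```text
t 16.4333 TCP [0.3859 0.0056 0.079 ] az -62.6 open 0.0602
G h,y,z mm [88.5  1.2 84. ] F h,y,z [ 0.8  0.5 -1.4] tilt [-0.0002 -0.    ] q6 2.545
```

View pics/ce2.png

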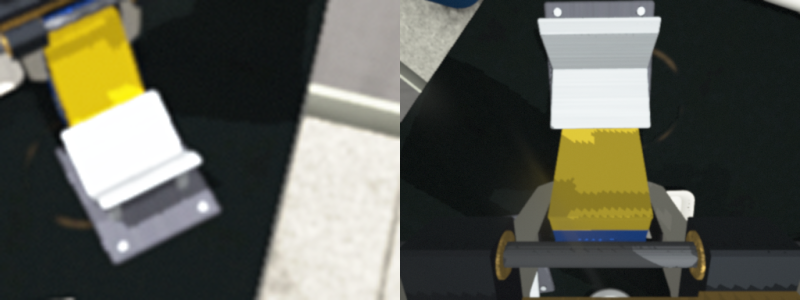

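Emit:
{"fn": "carry_out", "kwargs": {
  "commands": [
    [[0.4,0,-0.2,0],[0.4,0,-0.3,0],[0.45,0,-0.3,0],[0.45,0,-0.25,0],[0.5,0,-0.2,0],[0,0,0,0],[0,0,0,0]]
  ]
}}

```text
t: 17.12
tool_pos: [0.3966, -0.0142, 0.0919]
orientation: [-2.684, 1.633, -0.002]
force: [-0.1, 0.4, -2.5]
opening: 0.0599
```

```bash
python3 st.py e3
```

```text
t 17.1167 TCP [ 0.3966 -0.0142  0.0919] az -62.62 open 0.0599
G h,y,z mm [66.   1.6 96.9] F h,y,z [ 0.4  0.1 -2.5] tilt [ 0.001  -0.0008] q6 2.499
```

View pics/ce3.png

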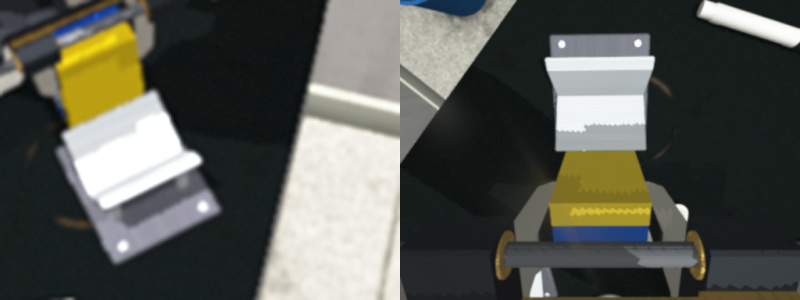

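Emit:
{"fn": "carry_out", "kwargs": {
  "commands": [
    [[0.5,0,-0.15,0],[0.5,0,-0.1,0],[0.5,0,-0.1,0],[0.5,0,-0.05,0],[0.5,0,0,0],[0,0,0,0],[0,0,0,0]]
  ]
}}

```text
t: 17.8
tool_pos: [0.4078, -0.0365, 0.0955]
orientation: [2.684, -1.633, 0.001]
force: [0.2, -0.3, -0.6]
opening: 0.0601
```

```bash
python3 st.py e4; python3 -c "
import cv2;a=cv2.imread('pics/we4.png');cv2.imwrite('pics/we4c.png',cv2.resize(a[260:480,260:510],(750,600)))"
```

```text
t 17.8 TCP [ 0.4078 -0.0365  0.0955] az -62.62 open 0.0601
G h,y,z mm [ 41.1   1.4 100.5] F h,y,z [-0.4  0.  -0.6] tilt [ 0.0007 -0.0001] q6 2.45
```

View pics/ce4.png

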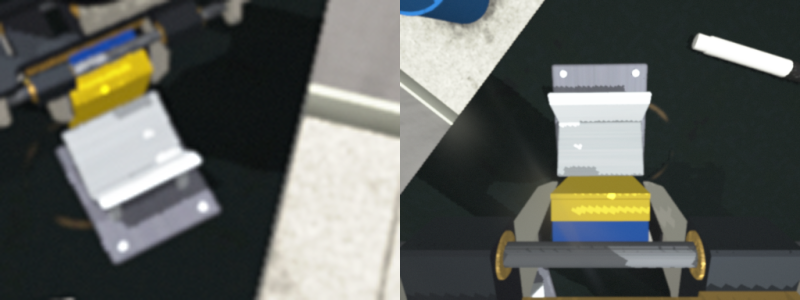

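View pics/we4c.png

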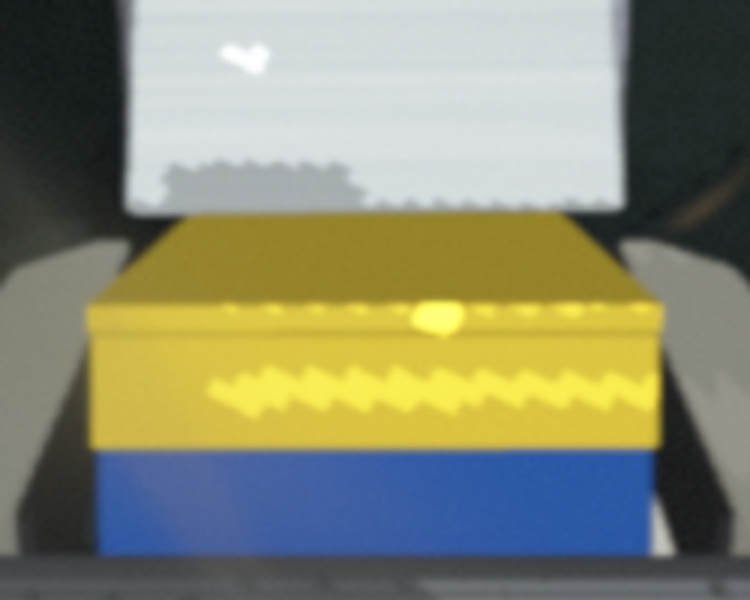

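```bash
cat > th.py <<'E'
from h import *
from scipy.optimize import least_squares
import sys
def th(f,G,row_out,row_seam,y=.0013):
    W=loadp(f); c=np.array([.4254,-.0737,0]);H=np.array([-.457,.889,0]);Y=np.array([.889,.457,0]);Z=np.array([0,0,1.])
    g=c+H*G[0]/1e3+Y*y+Z*G[2-1]/1e3
    def rows(v):
        t,L=v; x=H*np.sin(t)+Z*np.cos(t); m=H*np.cos(t)-Z*np.sin(t) # m: yellow->blue
        return proj(W,np.array([g+x*L-.017*m,g+x*L]))[:,1]
    r=least_squares(lambda v:rows(v)-[row_out,row_seam],[-.1,.018],x_scale=[.1,.01])
    print('theta',np.degrees(r.x[0]),'L mm',r.x[1]*1e3,'res',r.fun)
a=[float(v) for v in sys.argv[2:]]
th(sys.argv[1],a[:2],a[2],a[3])
E
python3 th.py we4 41.1 100.5 247 283
python3 th.py wd1 -20.6 220.4 $(python3 -c "print(421/1.5,443/1.5)")
```

```text
theta -5.6316830730444565 L mm 26.439313247658045 res [8.52651283e-14 0.00000000e+00]
theta 33.05961757861467 L mm 19.347515781201867 res [-5.68434189e-14  5.68434189e-14]
```

```bash
python3 - <<'E'
from h import *
import itertools
def dr(f,par,lat,dXy,out,x0,y0,w,h,k):
    im=np.load('pics/'+f+'.npy')[:,:,::-1];p=loadp(f); c=cv2.resize(im[y0:y0+h,x0:x0+w],None,fx=k,fy=k,interpolation=cv2.INTER_CUBIC).copy()
    for zs,col,dX in (((0,.017),(0,0,255),0),((.017,.034),(0,255,0),dXy)):
        V=list(itertools.product((0,.09),(-.03,.03),zs))
        for A,B in itertools.combinations(V,2):
            if sum(a!=b for a,b in zip(A,B))==1:
                q=(proj(p,np.array([pt(par,A[0]+dX,A[1]+lat,A[2]),pt(par,B[0]+dX,B[1]+lat,B[2])]))-[x0,y0]+.5)*k-.5
                cv2.line(c,tuple(int(v) for v in q[0]),tuple(int(v) for v in q[1]),col,1)
    cv2.imwrite('pics/'+out,c)
dr('wc4',[.4254,-.0737,2.0453],.0013,0,'ovc4.png',185,145,150,170,4)
dr('sc4',[.4254,-.0737,2.0453],.0013,0,'ovs4.png',215,200,100,75,8)
E
```

```text
(no output)
```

View pics/ovc4.png

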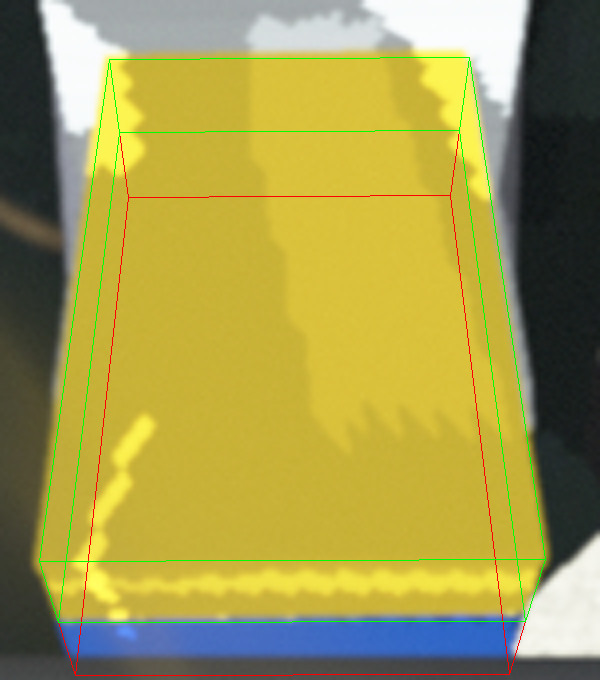

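View pics/ovs4.png

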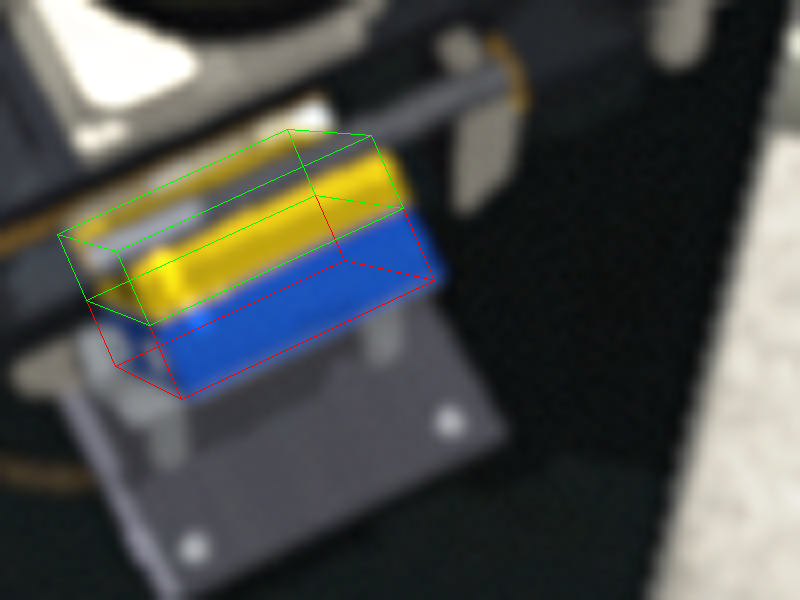

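```bash
cat > th2.py <<'E'
from h import *
from scipy.optimize import least_squares
import itertools
c0=np.array([.4254,-.0737,0]);H=np.array([-.457,.889,0]);Yv=np.array([.889,.457,0]);Z=np.array([0,0,1.])
def pose(G,t,L,y=.0013):
    g=c0+H*G[0]/1e3+Yv*y+Z*G[1]/1e3; x=H*np.sin(t)+Z*np.cos(t); m=H*np.cos(t)-Z*np.sin(t)
    return lambda X,Y,M: g+x*(L-.09+X)+m*M+Yv*Y   # M: - yellow, + blue
def fitp(f,G,obs):
    W=loadp(f)
    fn=lambda v: np.concatenate([proj(W,pose(G,v[0],v[1],v[2])(*X))[0]-P for P,X in obs])
    r=least_squares(fn,[-.2,.018,.001],x_scale=[.1,.01,.01]); print(f,'theta',np.degrees(r.x[0]),'L',r.x[1]*1e3,'y',r.x[2]*1e3,np.round(r.fun,1)); return r.x
def dr(f,G,v,out,x0,y0,w,h,k):
    im=np.load('pics/'+f+'.npy')[:,:,::-1];p=loadp(f); c=cv2.resize(im[y0:y0+h,x0:x0+w],None,fx=k,fy=k,interpolation=cv2.INTER_CUBIC).copy()
    P=pose(G,*v)
    for ms,col in (((-.017,0),(0,0,255)),((0,.017),(0,255,0))):
        V=list(itertools.product((0,.09),(-.03,.03),ms))
        for A,B in itertools.combinations(V,2):
            if sum(a!=b for a,b in zip(A,B))==1:
                q=(proj(p,np.array([P(*A),P(*B)]))-[x0,y0]+.5)*k-.5
                cv2.line(c,tuple(int(u) for u in q[0]),tuple(int(u) for u in q[1]),col,1)
    cv2.imwrite('pics/'+out,c)
E
python3 - <<'E'
from th2 import *
c=lambda x,y:((260+x/3+.5)/1.5-.5,(260+y/2.727+.5)/1.5-.5)
W=loadp('we4'); s=1 if proj(W,pose((41.1,100.5),0,.018)(.09,.03,0))[0,0]>255 else -1
G=(41.1,100.5)
v=fitp('we4',G,[(c(90,303),(.09,-s*.03,-.017)),(c(663,303),(.09,s*.03,-.017)),(c(93,450),(.09,-s*.03,0)),(c(658,450),(.09,s*.03,0))])
dr('we4',G,v,'o1.png',170,170,170,150,4)
dr('se4',G,v,'o2.png',190,170,100,75,8)
E
```

```text
we4 theta 1.9147458714043832 L 19.44106407010016 y 0.49590121672185233 [-2.7  1.3  2.6  1.5 -1.  -2.6  1.1 -2.4]
```

View pics/o1.png

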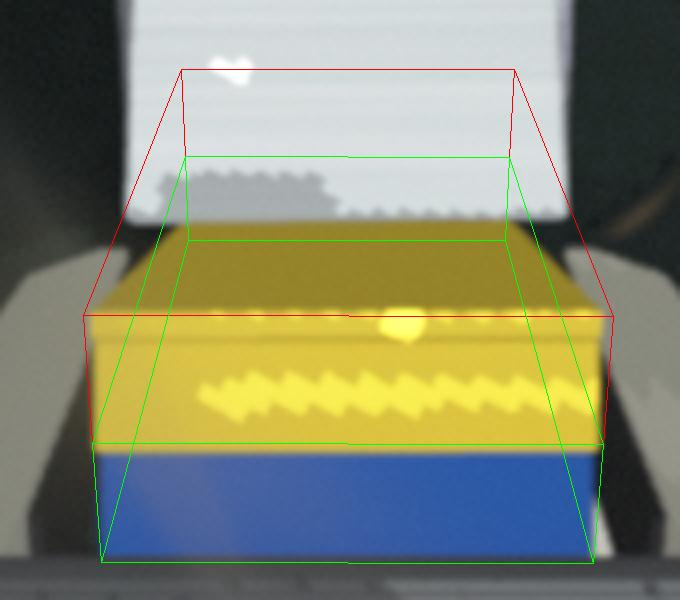

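View pics/o2.png

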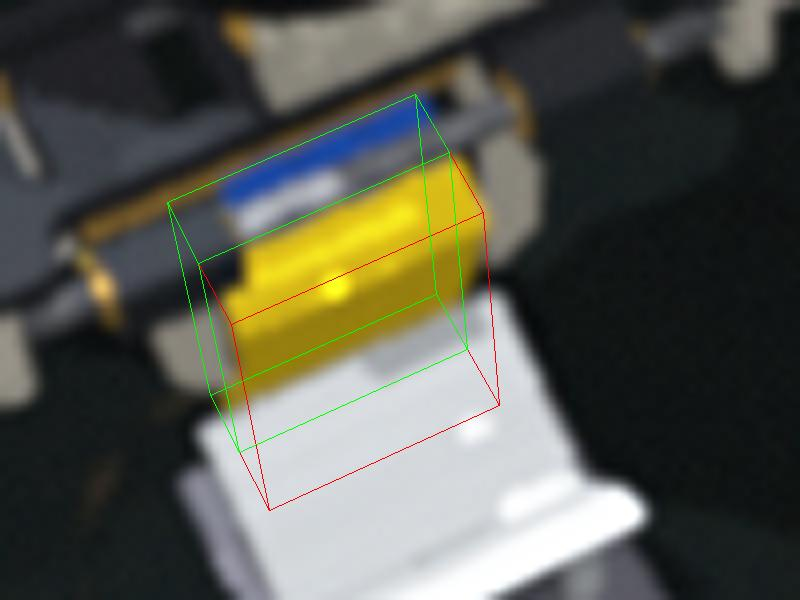

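```bash
cat > fe.py <<'E'
from th2 import *
def run(f,G,outer,seam,low,x0=-.2,sw=(170,170,170,150,4)):
    # pixels in overlay crop coordinates (x0,y0,w,h,k)
    X0,Y0,_,_,k=sw; c=lambda P:np.array([X0+(P[0]+.5)/k-.5,Y0+(P[1]+.5)/k-.5])
    W=loadp(f); s=1 if proj(W,pose(G,0,.018)(.09,.03,0))[0,0]>255 else -1
    def fn(v):
        P=pose((G[0],G[1]),v[0],v[1],v[2]); r=[]
        for pts,M in ((outer,-.017),(seam,0)):
            for p,sg in zip(pts,(-s,s)): r+=list(proj(W,P(.09,sg*.03,M))[0]-c(p))
        for p,sg in zip(low,(-s,s)): r+=list(proj(W,P(v[3],sg*.03,-.017))[0]-c(p))
        return np.array(r)
    r=least_squares(fn,[x0,.018,.001,.05],x_scale=[.1,.01,.01,.01]); print('theta',np.degrees(r.x[0]),'L',r.x[1]*1e3,'y',r.x[2]*1e3,'Xlow',r.x[3]*1e3,np.round(r.fun,1))
    dr(f,G,r.x[:3],'o1.png',*sw); return r.x
if __name__=='__main__':
    run('we4',(41.1,100.5),[(88,312),(605,312)],[(94,450),(600,450)],[(178,224),(518,224)])
E
python3 fe.py
```

```text
theta -4.904924910462571 L 23.958103043385393 y 0.647542044561017 Xlow 50.8799548472159 [ -3.   -2.    3.4  -1.7  -2.8  -1.3   2.8  -1.  -11.   -6.1  10.5  -5.9]
```

View pics/o1.png

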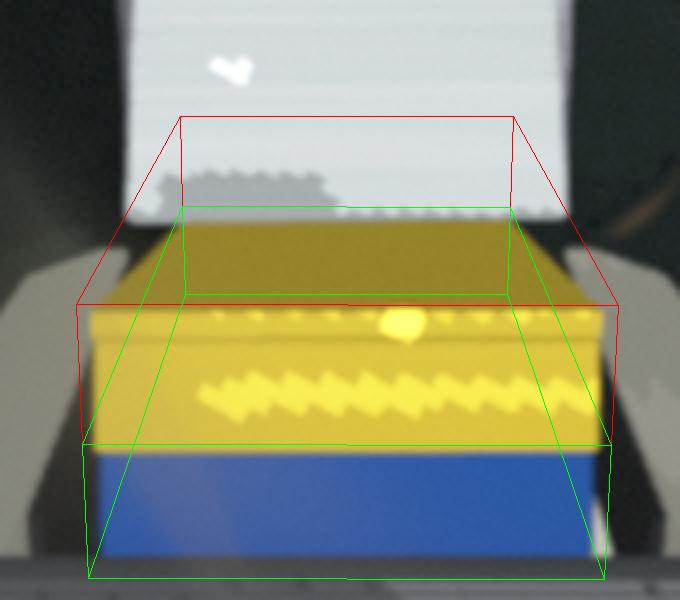

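```bash
cat > fe2.py <<'E'
from th2 import *
def run(f,G,outer,seam,low,sw=(170,170,170,150,4),Xl=None,out='o1.png',side=None):
    X0,Y0,_,_,k=sw; c=lambda P:np.array([X0+(P[0]+.5)/k-.5,Y0+(P[1]+.5)/k-.5])
    W=loadp(f); s=1 if proj(W,pose(G,0,.018)(.09,.03,0))[0,0]>255 else -1
    def fn(v):
        P=pose((v[1],v[4]),v[0],.018,v[2]); r=[]
        for pts,M in ((outer,-.017),(seam,0)):
            for p,sg in zip(pts,(-s,s)): r+=list(proj(W,P(.09,sg*.03,M))[0]-c(p))
        for p,sg in zip(low,(-s,s)): r+=list(proj(W,P(v[3] if Xl is None else Xl,sg*.03,-.017))[0]-c(p))
        return np.array(r)
    r=least_squares(fn,[-.2,G[0],.001,.05,G[1]],x_scale=[.1,10,.01,.01,10]); print('theta',np.degrees(r.x[0]),'G',r.x[[1,4]],'cmd',G,'y',r.x[2]*1e3,'Xlow',r.x[3]*1e3,np.round(r.fun,1))
    v=(r.x[0],.018,r.x[2]); dr(f,(r.x[1],r.x[4]),v,out,*sw)
    if side: dr(side,(r.x[1],r.x[4]),v,'o2.png',190,170,100,75,8)
    return r.x
if __name__=='__main__':
    for Xl in (None,0):
        run('we4',(41.1,100.5),[(90,312),(604,312)],[(94,452),(600,452)],[(178,224),(518,224)],Xl=Xl,side='se4')
E
python3 fe2.py
```

```text
theta -15.212551130494665 G [ 47.96860855 102.18230168] cmd (41.1, 100.5) y 0.6069240853513864 Xlow 15.943442073057389 [ 0.6 -0.5 -0.4 -0.2 -0.2  0.3  0.3  0.5 -0.3 -0.1 -0.2  0. ]
theta -16.696841045899653 G [ 47.8161261  103.44342181] cmd (41.1, 100.5) y 0.6079611759582612 Xlow 80.34813097555795 [ 0.3 -0.7  0.  -0.4 -0.7  0.5  0.8  0.8  2.3 -0.2 -3.  -0. ]
```

View pics/o1.png

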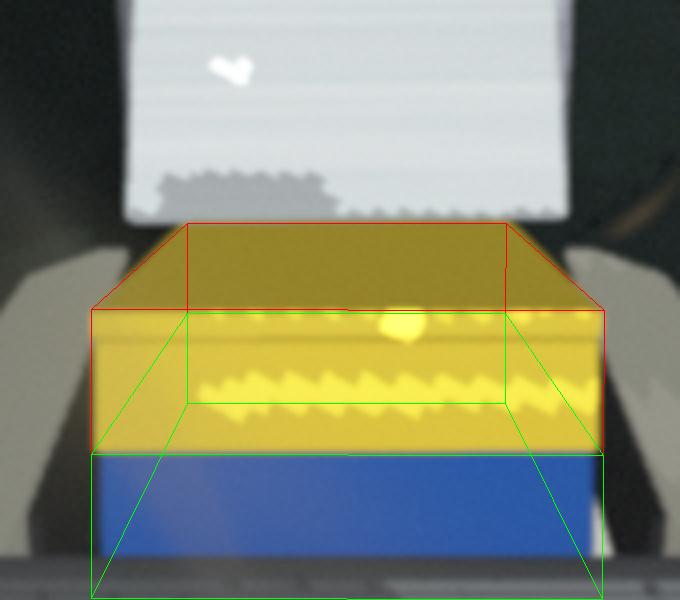

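View pics/o2.png

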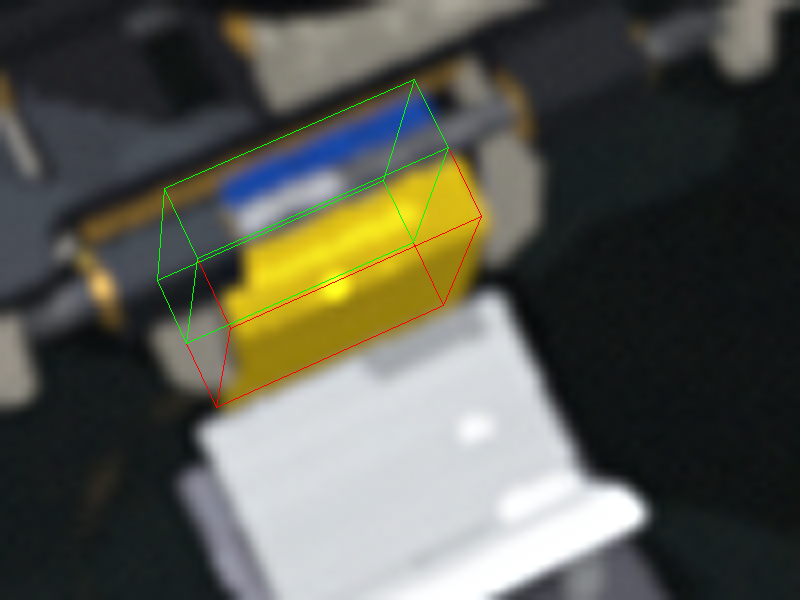

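Emit:
{"fn": "carry_out", "kwargs": {
  "commands": [
    [[0,0,0,0],[-0.2,0,0,0],[-0.3,0,0,0],[0,0,-0.3,0],[0,0,-0.6,0],[0,0,-1,0],[0,0,-1,0],[0,0,-1,0],[0,0,-0.6,0],[0,0,-0.3,0],[0,0,0,0]]
  ],
  "claw": 5,
  "grip_force": 25
}}

```text
t: 18.82
tool_pos: [0.4059, -0.0316, 0.1447]
orientation: [-2.684, 1.631, -0.003]
force: [-0.2, 1.0, -1.4]
opening: 0.0599
```

```bash
python3 st.py e5; python3 - <<'E'
import cv2,numpy as np
a=np.load('pics/we5.npy')[170:320,170:340,::-1]; cv2.imwrite('pics/we5c.png',cv2.resize(a,None,fx=4,fy=4,interpolation=cv2.INTER_CUBIC))
b=np.load('pics/se5.npy')[140:260,180:340,::-1]; cv2.imwrite('pics/se5c.png',cv2.resize(b,None,fx=5,fy=5,interpolation=cv2.INTER_CUBIC))
E
```

```text
t 18.8167 TCP [ 0.4059 -0.0316  0.1447] az -62.58 open 0.0599
G h,y,z mm [ 46.3   1.9 149.7] F h,y,z [ 1.   0.3 -1.4] tilt [ 0.0013 -0.0017] q6 2.459
```

View pics/we5c.png

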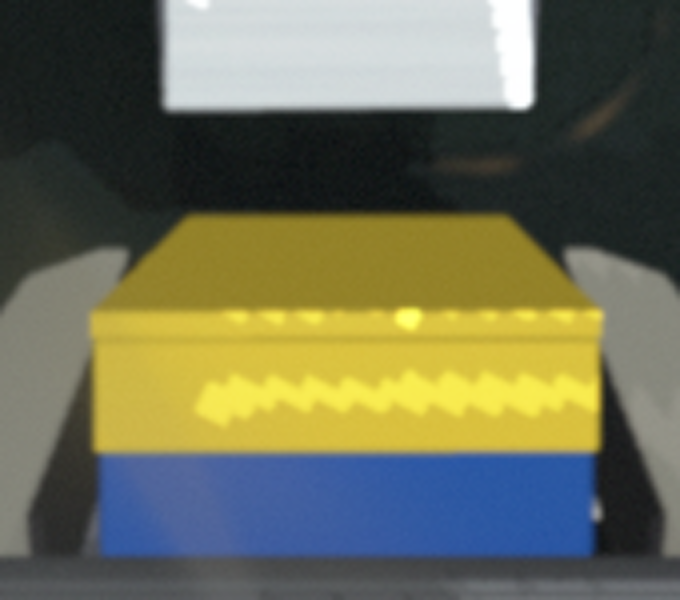

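View pics/se5c.png

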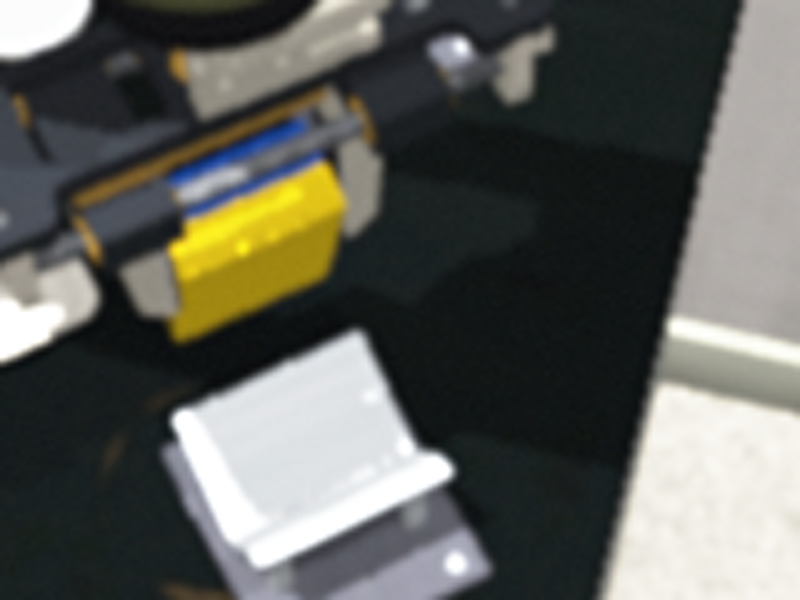

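```bash
python3 - <<'E'
from fe2 import *
v=run('we5',(46.3,149.7),[(91,312),(603,312)],[(93,452),(600,452)],[(190,213),(508,213)],Xl=0)
# step of blue: width
for w in (507,492): print(315.8*60/(w/4))
W=loadp('we5');P=pose((v[1],v[4]),v[0],.018,v[2])
for dx in (0,-.002,-.004,-.006): print(dx,[(np.round((proj(W,P(.09+dx,sg*.03,0.0005))[0]-170+.5)*4-.5,0)) for sg in (-1,1)])
# same fit in wd1 as bias check (crop coords there 768-scale)
run('wd1',(-20.6,220.4),[(286,420),(484,420)],[(292,443),(480,443)],[(312,224),(456,224)],sw=(0,0,512,384,1.5),Xl=0,out='o3.png')
E
```

```text
theta -15.332973919181093 G [ 53.41225474 149.89386525] cmd (46.3, 149.7) y 0.44708839498925157 Xlow 47.57641583956343 [ 0.4 -0.5 -0.1 -0.2  0.1  0.2  0.3  0.5 -0.5 -0.1 -0.6  0. ]
149.49112426035504
154.0487804878049
0 [array([601., 458.]), array([ 94., 457.])]
-0.002 [array([598., 453.]), array([ 97., 452.])]
-0.004 [array([594., 448.]), array([100., 447.])]
-0.006 [array([591., 442.]), array([103., 441.])]
theta 30.628204030488167 G [-19.4240213  221.73616737] cmd (-20.6, 220.4) y 0.14414951519188182 Xlow 46.45037237323879 [-0.8 -0.1  1.2 -0.6  0.7  0.8 -1.6  0.3  1.2 -0.1 -0.7 -0.4]
```

Emit:
{"fn": "carry_out", "kwargs": {
  "commands": [
    [[0.4,0,0,0],[0.8,0,0,0],[1.2,0,0,0],[1.2,0,0,0],[1,0,0,0],[0.8,0,0,0],[0.4,0,0,0],[0,0,0.6,0],[0,0,0.8,0],[0,0,0.8,0],[0,0,0.8,0],[0,0,0.6,0],[0,0,0.3,0],[0,0,0,0]]
  ]
}}

```text
t: 20.08
tool_pos: [0.4311, -0.0824, 0.1032]
orientation: [2.685, -1.631, -0.003]
force: [0.3, -0.3, -1.4]
opening: 0.0601
```

```bash
cat > v.py <<'E'
import sys,cv2,numpy as np,subprocess
n=sys.argv[1]; subprocess.run(['python3','st.py',n])
a=np.load(f'pics/w{n}.npy')[170:320,170:340,::-1]; a=cv2.resize(a,(420,370),interpolation=cv2.INTER_CUBIC)
b=np.load(f'pics/s{n}.npy')[170:282,210:326,::-1]; b=cv2.resize(b,(380,367),interpolation=cv2.INTER_CUBIC)
o=np.zeros((370,800,3),np.uint8);o[:,:420]=a;o[:367,420:]=b;cv2.imwrite(f'pics/v{n}.png',o)
E
python3 v.py f1
```

```text
t 20.0833 TCP [ 0.4311 -0.0824  0.1032] az -62.56 open 0.0601
G h,y,z mm [-10.4   1.  108.2] F h,y,z [-0.4  0.1 -1.4] tilt [-0.0014  0.0013] q6 2.357
```

View pics/vf1.png

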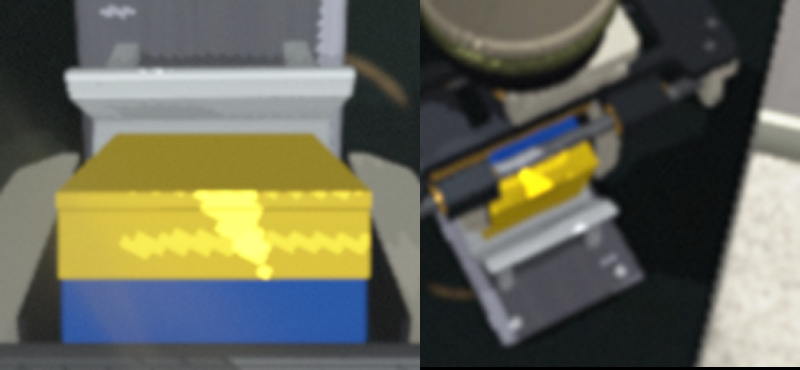

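Emit:
{"fn": "carry_out", "kwargs": {
  "commands": [
    [[0,0,0.1,0],[0,0,0.1,0],[0,0,0.1,0],[0,0,0.1,0],[0,0,0,0]]
  ]
}}

```text
t: 20.6
tool_pos: [0.4318, -0.0829, 0.1003]
orientation: [2.685, -1.632, -0.0]
force: [-0.2, -0.6, -2.4]
opening: 0.0597
```

Emit:
{"fn": "carry_out", "kwargs": {
  "commands": [
    [[0,0,0.1,0],[0,0,0.1,0],[0,0,0,0]]
  ]
}}

```text
t: 20.85
tool_pos: [0.432, -0.083, 0.0985]
orientation: [2.685, -1.632, 0.0]
force: [0.3, 0.4, -0.9]
opening: 0.06
```

Emit:
{"fn": "carry_out", "kwargs": {
  "commands": [
    [[0,0,0,0],[0,0,0.1,0],[0,0,0.1,0],[0,0,0.1,0],[0,0,0.1,0],[0,0,0,0]]
  ],
  "claw": 5,
  "grip_force": 10
}}

```text
t: 21.35
tool_pos: [0.4321, -0.083, 0.0945]
orientation: [-2.684, 1.632, -0.001]
force: [2.0, -1.2, 1.3]
opening: 0.0599
```

```bash
python3 v.py f2
```

```text
t 21.35 TCP [ 0.4321 -0.083   0.0945] az -62.58 open 0.0599
G h,y,z mm [-11.3   1.7  99.5] F h,y,z [-1.9  1.2  1.3] tilt [ 0.0003 -0.0004] q6 2.357
```

View pics/vf2.png

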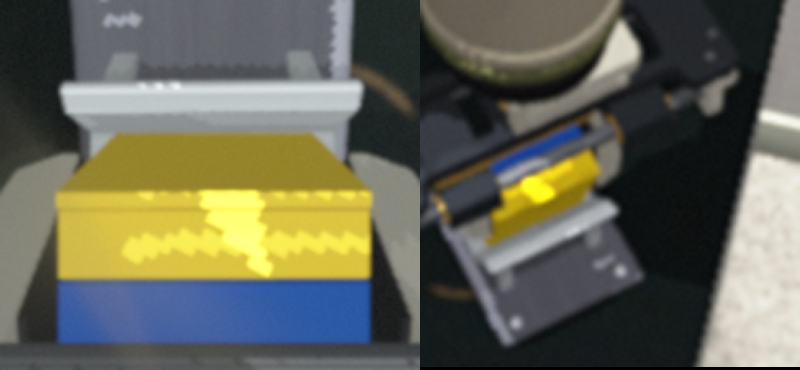

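Emit:
{"fn": "carry_out", "kwargs": {
  "commands": [
    [[0,0,0,0],[0.2,0,0.1,0],[0.2,0,0.1,0],[0.2,0,0.1,0],[0.2,0,0.1,0],[0,0,0,0]]
  ],
  "claw": 5,
  "grip_force": 7
}}

```text
t: 21.95
tool_pos: [0.4352, -0.0902, 0.0899]
orientation: [2.684, -1.632, -0.002]
force: [0.2, 0.5, -0.4]
opening: 0.0599
```

```bash
python3 v.py f3
```

```text
t 21.95 TCP [ 0.4352 -0.0902  0.0899] az -62.59 open 0.0599
G h,y,z mm [-19.1   1.2  94.9] F h,y,z [ 0.3  0.4 -0.4] tilt [-0.0008  0.0008] q6 2.344
```

View pics/vf3.png

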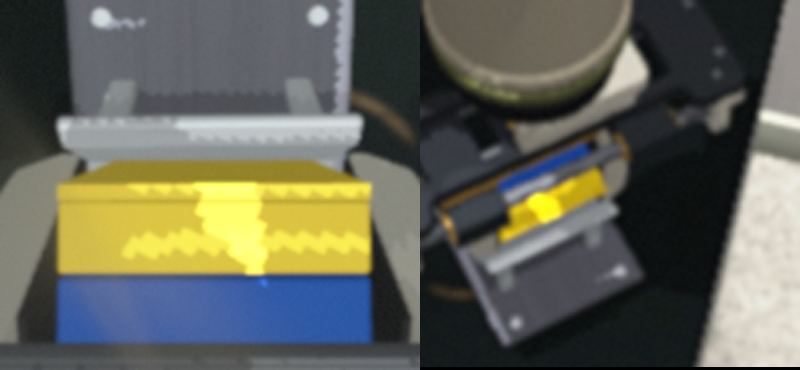

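Emit:
{"fn": "carry_out", "kwargs": {
  "commands": [
    [[0.2,0,0.1,0],[0.2,0,0.1,0],[0.1,0,0.1,0],[0,0,0,0]]
  ]
}}

```text
t: 22.38
tool_pos: [0.4379, -0.0946, 0.0872]
orientation: [2.685, -1.632, -0.0]
force: [-0.6, -0.1, -1.0]
opening: 0.0597
```

```bash
python3 v.py f4
```

```text
t 22.3833 TCP [ 0.4379 -0.0946  0.0872] az -62.59 open 0.0597
G h,y,z mm [-24.3   1.5  92.2] F h,y,z [ 0.2 -0.6 -1. ] tilt [-0.0001  0.0001] q6 2.336
```

View pics/vf4.png

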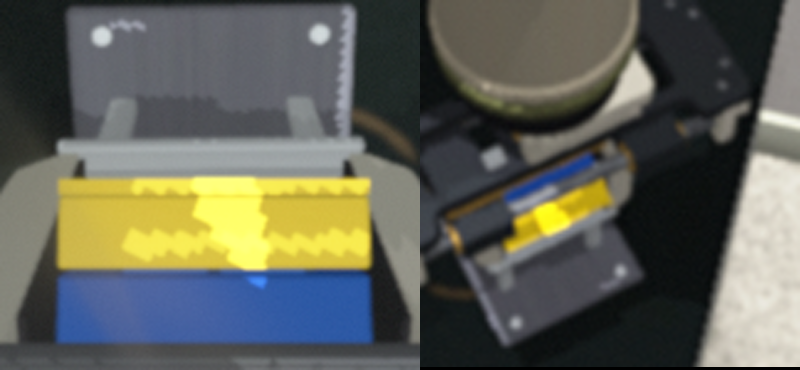

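Emit:
{"fn": "carry_out", "kwargs": {
  "commands": [
    [[0,0,0,0],[0,0,0,0],[0,0,0,0],[0,0,0,0]]
  ],
  "claw": 6.8
}}

```text
t: 22.82
tool_pos: [0.438, -0.0945, 0.0876]
orientation: [-2.685, 1.631, -0.001]
force: [-0.8, 0.1, -0.2]
opening: 0.0679
```

```bash
python3 v.py f5
```

```text
t 22.8167 TCP [ 0.438  -0.0945  0.0876] az -62.57 open 0.0679
G h,y,z mm [-24.3   1.7  92.6] F h,y,z [ 0.5 -0.6 -0.2] tilt [ 0.0003 -0.0003] q6 2.336
```

View pics/vf5.png

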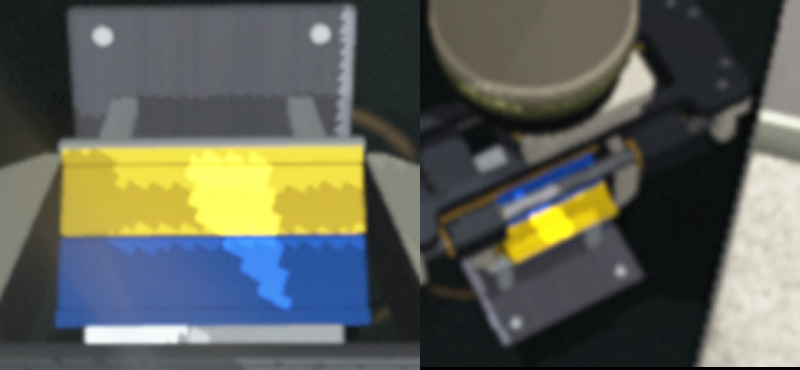

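Emit:
{"fn": "carry_out", "kwargs": {
  "commands": [
    [[0,0,0,0],[0,0,0,0],[0,0,0,0],[0,0,-0.5,0],[0,0,-1,0],[0,0,-2,0],[0,0,-2.5,0],[0,0,-2.5,0],[0,0,-2.5,0],[0,0,-1.5,0],[0,0,-1,0],[0,0,0,0]]
  ],
  "claw": 9.3
}}

```text
t: 23.92
tool_pos: [0.4392, -0.0949, 0.2257]
orientation: [-2.684, 1.631, -0.008]
force: [0.9, -0.2, -0.2]
opening: 0.0929
```

```bash
python3 st.py g1; python3 - <<'E'
from h import *
import itertools
def dr(f,par,lat,dXy,x0,y0,w,h,k):
    im=np.load('pics/'+f+'.npy')[:,:,::-1];p=loadp(f); c=cv2.resize(im[y0:y0+h,x0:x0+w],None,fx=k,fy=k,interpolation=cv2.INTER_CUBIC); o=c.copy()
    for zs,col,dX in (((0,.017),(0,0,255),0),((.017,.034),(0,255,0),dXy)):
        V=list(itertools.product((0,.09),(-.03,.03),zs))
        for A,B in itertools.combinations(V,2):
            if sum(a!=b for a,b in zip(A,B))==1:
                q=(proj(p,np.array([pt(par,A[0]+dX,A[1]+lat,A[2]),pt(par,B[0]+dX,B[1]+lat,B[2])]))-[x0,y0]+.5)*k-.5
                cv2.line(o,tuple(int(v) for v in q[0]),tuple(int(v) for v in q[1]),col,1)
    return np.hstack([c,o])
P=[.4254,-.0737,2.0453]
cv2.imwrite('pics/g1w.png',dr('wg1',P,.0013,0,200,170,110,130,3.6)); cv2.imwrite('pics/g1s.png',dr('sg1',P,.0013,0,215,200,80,75,5))
E
```

```text
t 23.9167 TCP [ 0.4392 -0.0949  0.2257] az -62.57 open 0.0929
G h,y,z mm [-25.2   2.6 230.7] F h,y,z [-0.6  0.7 -0.2] tilt [ 0.0036 -0.0034] q6 2.336
```

View pics/g1w.png

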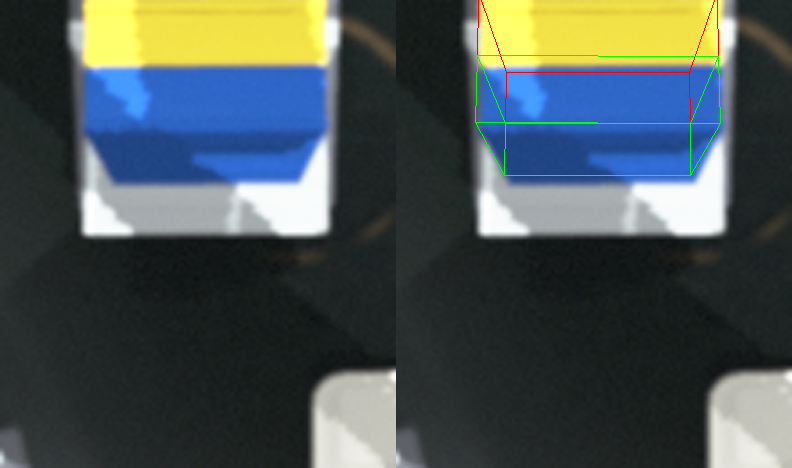

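View pics/g1s.png

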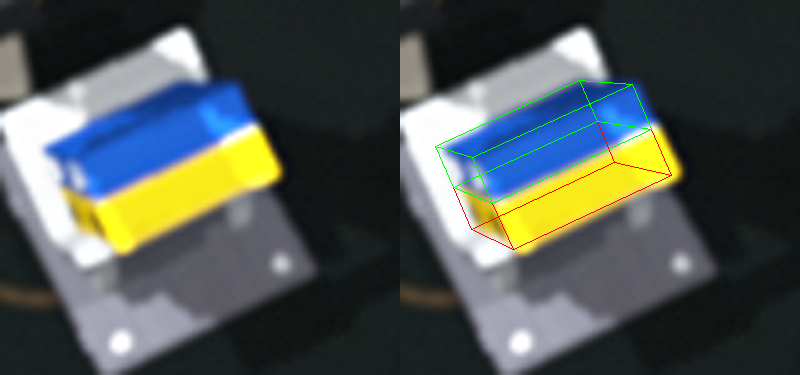

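Emit:
{"fn": "carry_out", "kwargs": {
  "commands": [
    [[-3,0,-1,0],[-3,0,0,0],[-2,0,0,0],[0,0,0,0],[0,0,0,0],[0,0,0,0],[0,0,0,0]]
  ]
}}

```text
t: 24.6
tool_pos: [0.401, -0.024, 0.2317]
orientation: [2.684, -1.632, -0.002]
force: [0.2, -0.4, -0.2]
opening: 0.0928
```

```bash
python3 st.py g2; python3 - <<'E'
from h import *
import itertools
im=np.load('pics/wg2.npy')[:,:,::-1]; cv2.imwrite('pics/wg2c.png',cv2.resize(im[60:240,170:340],None,fx=3.3,fy=3.3,interpolation=cv2.INTER_CUBIC))
p=loadp('wg2'); P=[.4254,-.0737,2.0453]; o=cv2.resize(im[60:240,170:340],None,fx=3.3,fy=3.3,interpolation=cv2.INTER_CUBIC)
def L(A,B,col):
    q=(proj(p,np.array([pt(P,*A),pt(P,*B)]))-[170,60]+.5)*3.3-.5
    cv2.line(o,tuple(int(v) for v in q[0]),tuple(int(v) for v in q[1]),col,1)
for zs,col in (((0,.017),(0,0,255)),((.017,.034),(0,255,0))):
    V=list(itertools.product((0,.09),(-.0287,.0313),zs))
    for A,B in itertools.combinations(V,2):
        if sum(a!=b for a,b in zip(A,B))==1: L(A,B,col)
W=[(0,-.039,0),(0,-.039,.05),(0,.039,.05),(0,.039,0)]
for i in range(4): L(W[i],W[(i+1)%4],(255,0,255))
cv2.imwrite('pics/wg2o.png',o)
E
```

```text
t 24.6 TCP [ 0.401  -0.024   0.2317] az -62.61 open 0.0928
G h,y,z mm [ 55.3   1.  236.7] F h,y,z [-0.4  0.  -0.2] tilt [-0.0005  0.001 ] q6 2.476
```

View pics/wg2c.png

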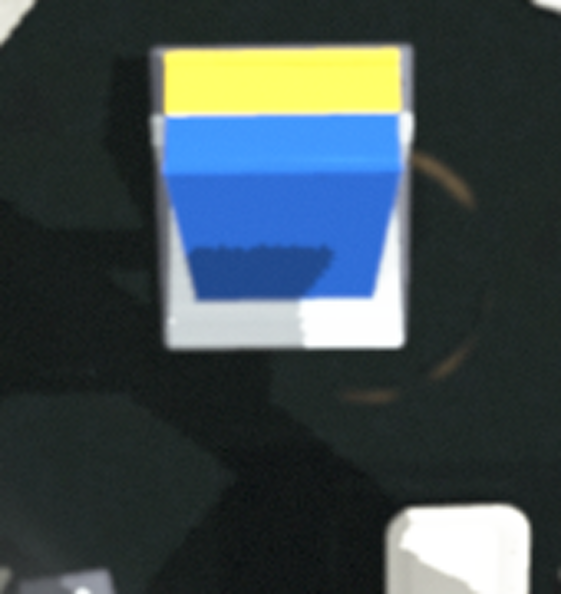

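View pics/wg2o.png

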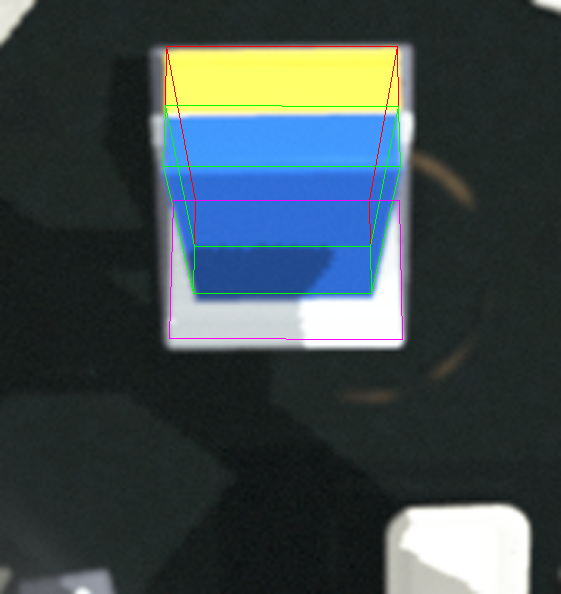

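```bash
python3 - <<'E'
from h import *
import itertools
for f,x0,y0,w,h,k in (('wf5',180,200,150,130,5),):
    im=np.load('pics/'+f+'.npy')[:,:,::-1]
    p=loadp(f); P=[.4254,-.0737,2.0453]; o=cv2.resize(im[y0:y0+h,x0:x0+w],None,fx=k,fy=k,interpolation=cv2.INTER_CUBIC)
    def L(A,B,col):
        q=(proj(p,np.array([pt(P,*A),pt(P,*B)]))-[x0,y0]+.5)*k-.5
        cv2.line(o,tuple(int(v) for v in q[0]),tuple(int(v) for v in q[1]),col,1)
    for zs,col in (((0,.017),(0,0,255)),((.017,.034),(0,255,0))):
        V=list(itertools.product((.09,),(-.0287,.0313),zs))
        for A,B in itertools.combinations(V,2):
            if sum(a!=b for a,b in zip(A,B))==1: L(A,B,col)
    L((.049,-.039,0),(.049,.039,0),(255,0,255))
    cv2.imwrite('pics/of5.png',o)
E
```

```text
(no output)
```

View pics/of5.png

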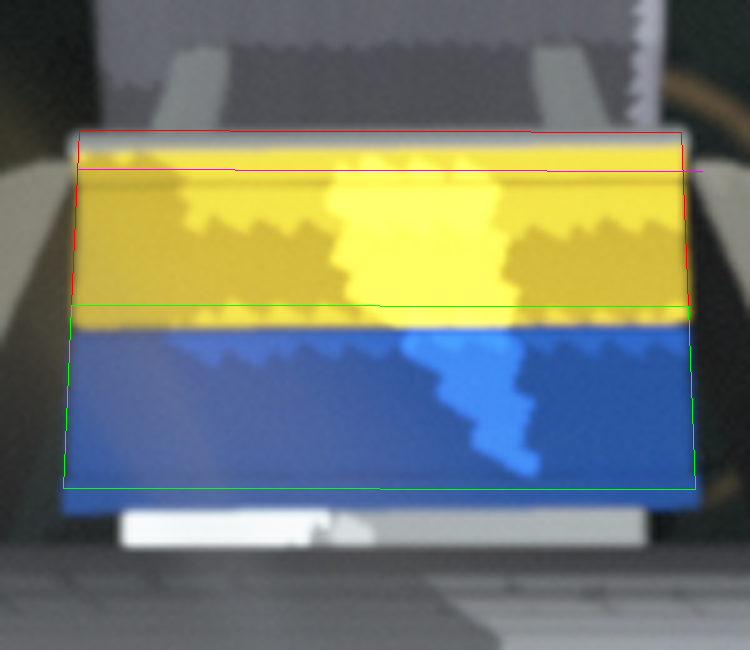

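```bash
python3 - <<'E'
from h import *
im,_=snap('side','end.png'); s=robot.read_state(); print(s['t'],s['force'],np.abs(s['dq']).max()); cv2.imwrite('pics/endc.png',cv2.resize(im[190:280,200:320,::-1],(800,600),interpolation=cv2.INTER_CUBIC))
E
```

```text
24.75 [ 0.11042186 -0.60626709 -0.04118606] 0.0038721928621280248
```

View pics/endc.png

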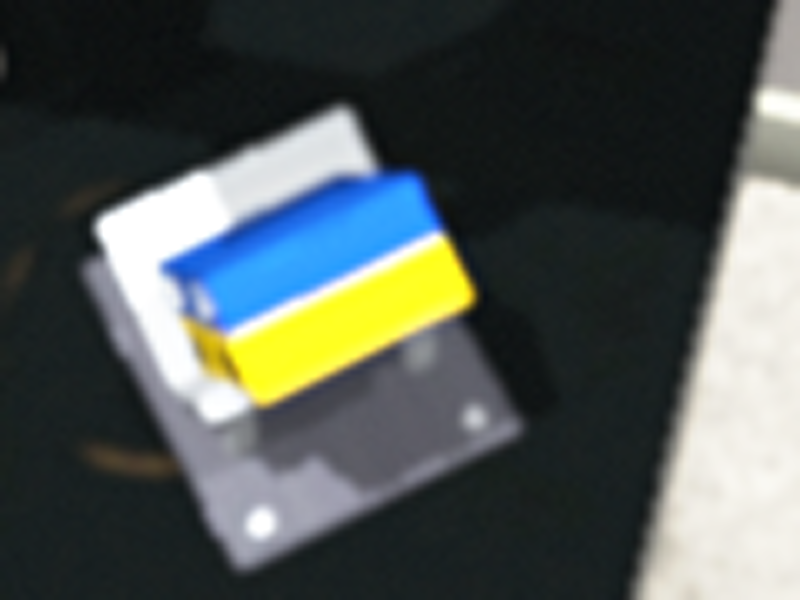

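```bash
python3 -c "
from plant import robot
print(robot.close_job())"
```

```text
the job is handed in; nothing more can be done
None
```

I capped the blue tray with the yellow one, turned the pair over and set it back on the blue tray's stand with yellow underneath. I let go, moved clear, and handed in at about 24.8 s of the 56 s.

**How the turn was done:** the moves only allow a turn about the tool's own axis. I gripped both trays across the seam, lifted them and turned them half round. I then pressed the pair's lower end against the front edge of the stand's sill, so that it swung in the grip to the other lean, and set it on the sill.

**What went off on the way:**
- During the swing the pair slid about 7 mm in the pads, and the blue tray dropped about 4 mm below the yellow one.
- As I set the pair down on the sill the two came level again.
- Near the end a 1–2 mm gap opened at the top of the seam; it closed when I let go.

**Last checks:**
- **Pair:** the pictures show it closed and lying flat against the back rest, yellow underneath.
- **Position:** it matches the intended seat to about 2 mm in the wrist view. In the last wrist view the sill shows a similar offset, so most of that is probably calibration.
- **Evenness of the ends:** one wrist view could be read as the tray ends being 1–2 mm uneven; a closer one showed no step.
- **Robot:** it was touching nothing, and the tool forces I read along the way stayed at about 7 N or less.
- **Balls:** I could not see them inside the closed trays. I saw no gap big enough for a 12 mm ball to get out.

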